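# Unlock the roller clamp with the forked T-key

## Robot

A 6-joint arm with a two-finger parallel gripper is mounted at the origin on the work surface. World frame = base frame: x ahead of the robot, y to its left, z up, the work surface at z = 0. Lengths are in mm, angles in rad, forces in N, time in s.
With the tool pointing down it reaches from about 350 to 775 mm from the base axis. Payload 7.3 kg.
Tool frame: the origin (TCP) lies midway between the tips of the shut fingers; the grasp point (between the pads) lies 19 mm behind it; x points along the fingers, z is the direction in which the jaws open and shut, and the axes are right-handed (so a half turn about x gives the same grasp; the last joint's range is limited). The gripper opens to 92 mm and grips with 3 to 60 N. Pads are 19 mm wide; open, the fingers measure 130 mm over their backs; the gripper's body (75 mm by 190 mm) begins 47 mm behind the grasp point.
Start: joints at [-1.261, 0.342, 1.524, -0, 1.275, -0.146], TCP at [231.12, -471.414, 195.941] pointing down, gripper open.
Joint ranges: [-2.53, 2.53], [-0.77, 2.02], [0.04, 2.7], [-1, 4.14], [0.28, 2.66], [-3.11, 3.11]. Speed limits (rad/s): [2.57, 2.57, 3.14, 3.14, 3.14, 3.14].

## Interface

Orientations are given as [roll, pitch, yaw] about the fixed x, y, z axes, in that order (R = Rz(yaw) Ry(pitch) Rx(roll)).
In Python, from plant import monitor, optics, close_job gives the robot as it stands.
- The arm moves only by the tool send_rows, never from a script. Its argument "commands" is a list that holds one entry, the list of rows, each a list of 5 numbers: the shift along the tool's x, y, z in m, then the turn about the tool's x in degrees, then the finger opening in m, from 0 to 0.0918. A call has 1 to 10 rows; each row shifts and turns the pose as measured when the row begins, along the tool's axes as they then stand; what a row does not reach is not made up. A row lasts 1/12 s, in which the tool goes at most 41.7 mm and 7.16 degrees, less where a joint would pass 70% of its speed; a pose out of reach is approached as far as the arm can. A call with a gripper value outside its range is refused whole. The fingers move at their own pace and stop on an object; the grip force is fixed at half the most. Time passes only in rows, so rows that do not move let the fingers close. It gives the time, the measured TCP pose, the force and the opening at its end, in the units of the state.
- monitor.get_obs(): the state, without advancing time (a new reading comes with each control period).
- optics.capture(name): name is "side" or "top" or "wrist"; returns a dict with "color" (400x640x3 uint8, blue, green, red), "camera_matrix" (3x3 intrinsics, pixels), "camera_from_world" (4x4, takes a point from world to camera coordinates); the wrist camera has in their place "T_tool_cam" (4x4, takes a point from camera to tool coordinates, whose origin is the TCP and whose axes are the tool frame's). Camera axes: x right, y down, z forward; pixel columns grow to the right and rows downward; lengths in mm; the calibration is good to about 2 mm. A picture is of the moment at which its call begins: read the wrist's pose just before it. There is no depth.
- close_job(): hands the job in, once; it reports no verdict.
The state is a dict: "time": time; "joint_positions": joint angles; "dq": joint speeds; "tau": joint torques, N m; "tool_pos": TCP position; "tcp_rot": TCP orientation; "contact_force": force on the tool from outside, world axes, zero at the start; "moment": the same for the moment, N m; "grip_width": finger opening in mm.
Only numpy, scipy, OpenCV 4.12 (cv2) and the standard library are available. Lean on these libraries where they do the work, as an engineer would, in place of code of your own. Each camera call takes 0.05 s, during which the arm holds its last target.

## Task

Unlock the roller clamp of the biscuit forming machine: take the T-handled key with the forked foot from the tool tray, set it right down over the wing screw at the bottom of the machine's square well, and turn the screw a quarter turn anticlockwise as seen from above. Leave the key standing in the well on the unlocked screw, and do not knock or shift the other key in the tray.

Things in the scene. Friction and masses are not known exactly. Their poses are not given: they have to be found in the camera images.
- fork_key: Right tool: steel T-key with forked foot, upright in the tray, 164 mm tall, 0.35 kg. Crossbar 90 long, 14 wide, 18 high, its centre 155 mm above the origin; shaft 12 mm thick; foot 40 x 32 mm, 38 high, with a slot 16 wide, 28 high, open below and at both ends. Origin: centre of the foot's underside. x along crossbar and slot, z up. It stands on its own on a flat floor.
- socket_key: Wrong tool, to be left alone: steel T-key with the same crossbar but shorter, 112 mm tall, and with a round foot, 30 mm in diameter, 38 mm high. It stands in the same tray, about 130 mm from the forked key; which is at which end varies. Origin: centre of the foot's underside, z up, x along the crossbar.
- tray: Fixed shallow steel tool tray, 110 x 270 mm (x, y), rim 18 mm high, floor 4 mm thick; its place and yaw vary. Both keys stand in it, with a small loose collar between them. Origin: centre of its underside, z up.
- well_floor (a point): Centre of the floor of the square well in the machine's grey pedestal (fixed; place and yaw vary). Well 66 x 66 mm, rim 107 mm above this point, walls 18 mm thick. x, y along the walls, z up; the roller, up to 110 mm above the table, extends along +y. The wing screw is centred here; the key's foot, slot along the wing, goes over it and stands on this floor.
- wing (a joint): Angle of the wing screw about the vertical through well_floor, rad, growing anticlockwise from above. Brass wing 40 x 5 mm, 24 mm high, rounded top. 0 (locked): wing along that point's x; 1.57 (unlocked): along its y; stops at 0 and 1.9. Starts at 0 to 0.15. Friction 0.1 N m, stays where left. The fork has up to 0.28 rad of play each way: turn the key that much further.

How it is judged:
By the outcome, as a careful person would: the job done as asked, in the order asked, and still so for the second after the job is handed in, with the robot touching nothing.
It also fails if it takes over 43 s, if anything falls off the work surface, if the arm or the gripper's body presses on something with over 40 N, if the wrist force passes 120 N, or if a joint passes its speed limit or range.

## Working session

There is one attempt and no reset: what is moved stays moved. The work goes in short steps, Python scripts to look and compute and a tool call to move; the robot and the scene stay as the last step left them, time stands still between calls to the robot, and variables do not carry over. Pictures are saved under pics/ and viewed, and the job is handed in when it is done.

Besides the shell and the picture viewer there is one more tool, called after "Emit:" by a JSON object that holds its "op" and its "data", one argument or row to a line. send_rows: Moves the arm, as the interface text tells. Its arguments: {"type":"object","properties":{"commands":{"type":"array","items":{"type":"array","items":{"type":"array","items":{"type":"number"}}}}},"required":["commands"]}

```bash
ls; mkdir -p pics; cat > h.py <<'E'
import numpy as np, cv2
from plant import monitor, optics
def snap(n,f):
    r=optics.capture(n); cv2.imwrite('pics/'+f,r['color']); return r
E
python3 - <<'E'
from h import *
print(monitor.get_obs())
for n in('side','top','wrist'):
    r=snap(n,n+'0.png'); np.savez(n+'0.npz',**r)
    print({k:np.round(v,3).tolist() for k,v in r.items() if k!='color'})
E
```

```text
pics
{'time': 0.0, 'joint_positions': array([-1.26098486e+00,  3.42699668e-01,  1.52505032e+00,  1.50191812e-05,
        1.27537386e+00, -1.45987309e-01]), 'dq': array([-5.90818141e-04,  5.04467397e-04, -7.16033582e-04,  1.93269319e-04,
        2.15057185e-04,  7.92398314e-05]), 'tau': array([-7.00227656e-05, -4.31240273e+01, -2.44217902e+01,  7.16973888e-02,
        5.60603582e-02, -1.47910087e-04]), 'tool_pos': array([ 230.98267387, -470.9435045 ,  195.24533474]), 'tcp_rot': array([2.98622614, 1.56926506, 1.8712242 ]), 'contact_force': array([ 0.06215648, -0.28224039, -0.09289143]), 'moment': array([ 0.0522925 , -0.0449197 ,  0.06298777]), 'grip_width': 91.86322809212881}
{'camera_matrix': [[517.426, 0.0, 316.519], [0.0, 517.426, 206.278], [0.0, 0.0, 1.0]], 'camera_from_world': [[-0.955, -0.296, -0.008, 516.953], [-0.203, 0.673, -0.712, 128.934], [0.217, -0.678, -0.703, 1033.306], [0.0, 0.0, 0.0, 1.0]]}
{'camera_matrix': [[396.443, 0.0, 315.754], [0.0, 396.443, 204.618], [0.0, 0.0, 1.0]], 'camera_from_world': [[0.008, -1.0, 0.02, -1.969], [-0.997, -0.01, -0.075, 513.115], [0.075, -0.019, -0.997, 753.736], [0.0, 0.0, 0.0, 1.0]]}
{'camera_matrix': [[296.653, 0.0, 321.435], [0.0, 296.653, 198.861], [0.0, 0.0, 1.0]], 'T_tool_cam': [[0.001, -0.293, 0.956, -186.967], [0.0, -0.956, -0.293, 78.017], [1.0, 0.001, -0.001, -0.595], [0.0, 0.0, 0.0, 1.0]]}
```

View pics/side0.png

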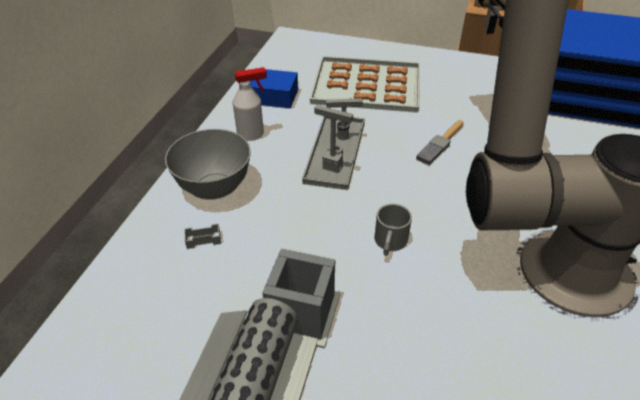

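View pics/top0.png

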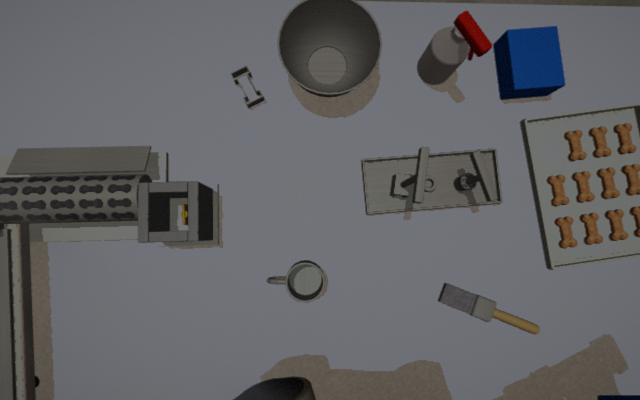

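View pics/wrist0.png

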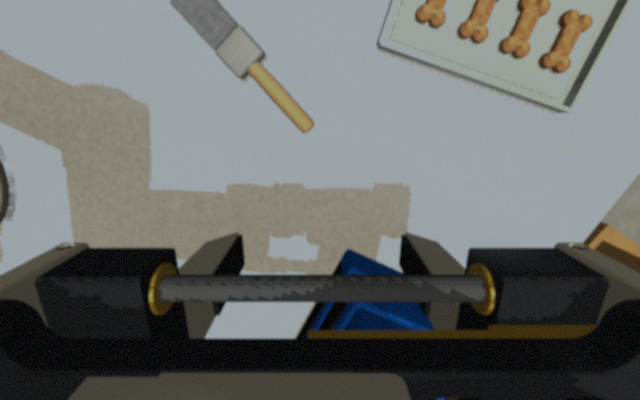

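The fork key (taller, square foot) stands at the tray's left end in the top view, with its crossbar around px (422,175). The socket key is at about (478,178), and the well at about (178,212). I'll zoom in on these.

```bash
python3 - <<'E'
import cv2
t=cv2.imread('pics/top0.png')
a=cv2.resize(t[135:230,350:510],None,fx=5,fy=5,interpolation=cv2.INTER_CUBIC)
b=cv2.resize(t[165:260,120:240],None,fx=6,fy=6,interpolation=cv2.INTER_CUBIC)
s=cv2.imread('pics/side0.png')
c=cv2.resize(s[90:195,295:375],None,fx=5.5,fy=5.5,interpolation=cv2.INTER_CUBIC)
d=cv2.resize(s[235:345,245:345],None,fx=5,fy=5,interpolation=cv2.INTER_CUBIC)
for n,i in zip('abcd',(a,b,c,d)): cv2.imwrite(f'pics/z_{n}.png',i)
E
```

```text
(no output)
```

View pics/z_a.png

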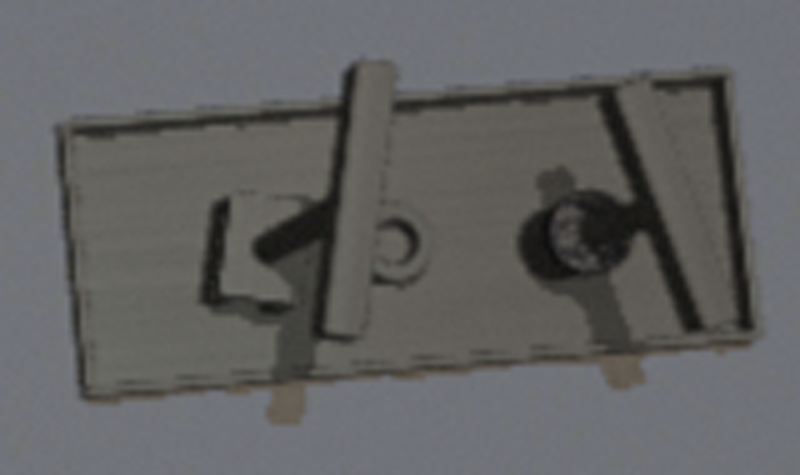

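View pics/z_b.png

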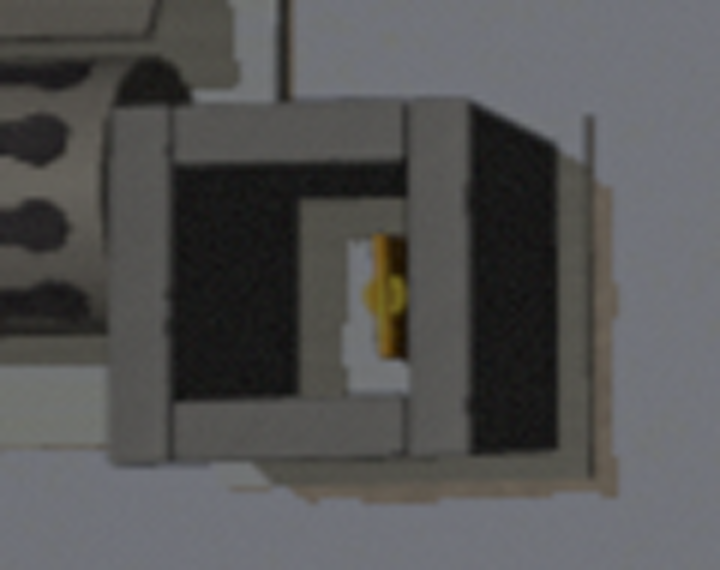

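View pics/z_c.png

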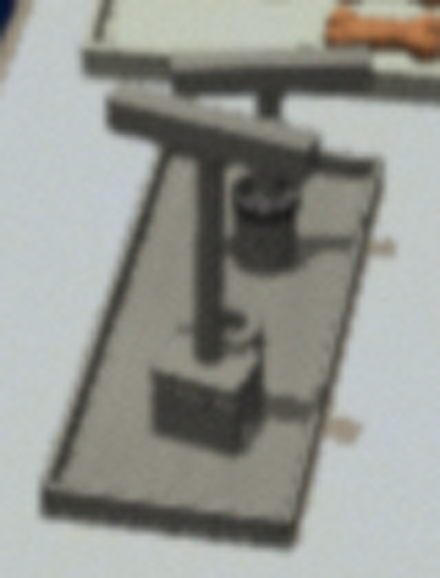

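View pics/z_d.png

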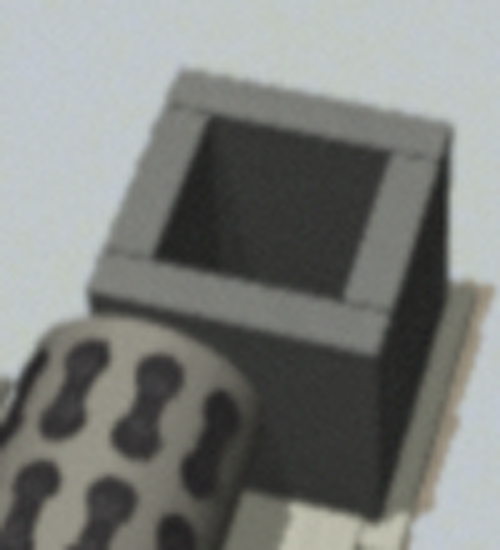

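```bash
cat > fit.py <<'E'
from h import *
from scipy.optimize import least_squares
C={n:np.load(n+'0.npz') for n in('side','top')}
def proj(n,P):
    M=C[n]['camera_from_world'];q=P@M[:3,:3].T+M[:3,3];q=q@C[n]['camera_matrix'].T;return q[:,:2]/q[:,2:]
def fit(obs,p0,zfix=None):
    def f(p,full=False):
        z=p[3] if zfix is None else zfix
        c,s=np.cos(p[2]),np.sin(p[2]); out=[]
        for n,L,uv in obs:
            L=np.array(L,float);W=np.c_[c*L[:,0]-s*L[:,1]+p[0],s*L[:,0]+c*L[:,1]+p[1],L[:,2]+z]
            out.append(proj(n,W)-np.array(uv))
        return np.vstack(out) if full else np.vstack(out).ravel()
    r=least_squares(f,p0,loss='soft_l1',x_scale=[10,10,.1,10][:len(p0)]);print(np.round(r.x,3));print(np.round(f(r.x,True),1).tolist());return r.x
A=lambda l:np.array(l)/5+[350,135]
B=lambda l:np.array(l)/6+[120,165]
Cc=lambda l:np.array(l)/5.5+[295,90]
D=lambda l:np.array(l)/5+[245,235]
if __name__=='__main__':
    print('key')
    ot=('top',[[45,7,164],[45,-7,164],[-45,-7,164],[-45,7,164],[20,16,38],[-20,16,38],[20,16,0],[-20,16,0]],A([[357,60],[398,62],[360,338],[320,335],[230,192],[222,300],[212,200],[202,303]]))
    os=('side',[[45,7,146],[-45,7,146],[20,16,38],[-20,16,38],[20,16,0],[-20,16,0]],Cc([[110,120],[308,163],[150,370],[238,403],[155,425],[238,452]]))
    for o in([ot],[os],[ot,os]): fit(o,[500,-150,0.],4)
    print('well')
    L=[[51,51,107],[51,-51,107],[-51,-51,107],[-51,51,107]]
    I=[[33,33,107],[33,-33,107],[-33,-33,107],[-33,33,107]]
    wt=('top',L+I[:1]+I[3:],B([[113,103],[468,98],[470,455],[112,463],[175,165],[175,400]]))
    # side: left=+x, near=+y
    ws=('side',L,D([[90,292],[180,70],[452,125],[380,352]]))
    for o in([wt],[ws],[wt,ws]): fit(o,[450,300,0.,5])
E
python3 fit.py
```

```text
key
[ 5.51311e+02 -1.63433e+02 -1.37000e-01]
[[-0.1, -0.5], [0.4, 0.3], [1.0, 0.6], [0.2, -0.1], [0.2, -0.3], [-0.9, -1.3], [-0.4, 1.0], [-1.0, 0.1]]
[ 5.50866e+02 -1.67855e+02 -1.50000e-01]
[[-0.3, 1.0], [0.3, 3.1], [0.7, -1.9], [-0.0, -3.3], [-0.2, 0.3], [-0.3, -0.0]]
[ 5.50958e+02 -1.63837e+02 -1.35000e-01]
[[0.1, -0.3], [0.5, 0.6], [1.3, 0.8], [0.6, 0.1], [0.4, -0.1], [-0.6, -1.1], [-0.2, 1.2], [-0.8, 0.3], [-1.0, 2.2], [-0.0, 4.0], [0.2, -0.8], [-0.4, -2.4], [-0.7, 1.4], [-0.7, 1.0]]
well
[ 4.92239e+02  2.56681e+02  3.30000e-02 -4.69000e-01]
[[-0.1, 0.5], [0.4, -0.0], [0.2, -0.2], [-0.4, -0.0], [0.1, 0.3], [-0.2, -0.4]]
[ 4.95064e+02  2.43137e+02  4.30000e-02 -8.58200e+00]
[[0.0, -0.2], [0.1, 0.0], [-0.2, -0.3], [0.1, 0.4]]
[4.91631e+02 2.54055e+02 3.60000e-02 6.05100e+00]
[[-0.2, 0.4], [0.8, -0.2], [0.8, 0.1], [-0.4, 0.5], [0.0, 0.3], [-0.1, -0.0], [-1.3, 0.0], [-0.4, -0.5], [0.2, -0.3], [-0.2, 1.2]]
```

```bash
cat >> h.py <<'E'
from scipy.spatial.transform import Rotation as R
def pose():
    o=monitor.get_obs();return o,R.from_euler('xyz',o['tcp_rot']).as_matrix(),o['tool_pos']
def plan(target,keyyaw=None):
    """tool-frame shift in mm; key yaw = direction of bar; tool z ⟂ bar"""
    o,Rm,p=pose(); d=Rm.T@(np.array(target)-p)
    y=np.arctan2(Rm[1,1],Rm[0,1]) # tool y heading = along bar
    print('t',round(o['time'],2),'p',p.round(1),'shift(tool mm)',d.round(1),'F',o['contact_force'].round(1),'w',round(o['grip_width'],1),'q',o['joint_positions'].round(2))
    print('tool y yaw deg',np.degrees(y).round(1))
    if keyyaw is not None:
        a=np.degrees(keyyaw-y);  # world yaw change
        print('turn about tool x (deg), either:', [((-a+k)+180)%360-180 for k in(0,180)])
E
python3 -c "
from h import *
o,Rm,p=pose();print(Rm.round(3));plan([551,-164,230],-.136)"
```

```text
[[-0.     0.898  0.44 ]
 [ 0.001  0.44  -0.898]
 [-1.     0.    -0.001]]
t 0.15 p [ 231.  -471.1  195.4] shift(tool mm) [ -34.4  422.5 -134.9] F [ 0.3 -0.5  0.8] w 91.7 q [-1.26  0.34  1.52  0.    1.28 -0.15]
tool y yaw deg 26.1
turn about tool x (deg), either: [np.float64(33.905962894820874), np.float64(-146.09403710517915)]
```

Emit:
{"op": "send_rows", "data": {
  "commands": [
    [[-0.006,0.035,-0.011,0,0.0918],[-0.006,0.035,-0.011,0,0.0918],[-0.006,0.035,-0.011,0,0.0918],[-0.006,0.035,-0.011,0,0.0918],[-0.006,0.035,-0.011,0,0.0918],[-0.006,0.035,-0.011,0,0.0918],[-0.006,0.035,-0.011,0,0.0918],[-0.006,0.035,-0.011,0,0.0918],[0,0.035,-0.011,0,0.0918],[0,0.035,-0.011,0,0.0918]]
  ]
}}

```text
time: 0.98
tool_pos: [502.9, -212.6, 242.4]
tcp_rot: [-2.825, 1.564, 2.329]
contact_force: [0.2, -0.0, -0.6]
grip_width: 91.9
```

Emit:
{"op": "send_rows", "data": {
  "commands": [
    [[0,0,0,7,0.0918],[0,0,0,7,0.0918],[0,0,0,7,0.0918],[0,0,0,7,0.0918],[0,0,0,6,0.0918],[0,0,0,0,0.0918]]
  ]
}}

```text
time: 1.48
tool_pos: [508.4, -203.1, 239.9]
tcp_rot: [-2.351, 1.56, 2.196]
contact_force: [0.3, -0.2, 0.3]
grip_width: 91.6
```

```bash
python3 -c "
from h import *
plan([551,-164,230],-.136)
r=snap('wrist','w1.png'); np.savez('w1.npz',R=pose()[1],p=pose()[2],**r); snap('top','t1.png')"
```

```text
t 1.48 p [ 508.4 -203.1  239.9] shift(tool mm) [ 10.   35.7 -45.5] F [ 0.3 -0.2  0.3] w 91.6 q [-0.52  0.36  1.37  0.    1.42  1.21]
tool y yaw deg -9.5
turn about tool x (deg), either: [np.float64(-1.6595703570338287), np.float64(178.34042964296617)]
```

View pics/w1.png

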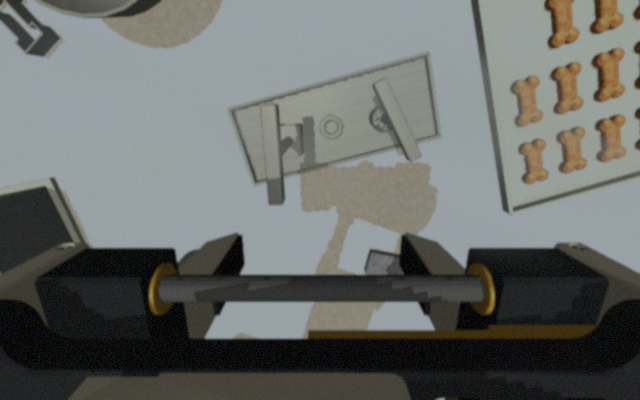

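The wrist view shows the fork key's bar around px (262–284, 105–203), with its foot at (290,140). I'll zoom in to refine the pose.

```bash
python3 - <<'E'
import cv2
t=cv2.imread('pics/w1.png')
cv2.imwrite('pics/w1z.png',cv2.resize(t[95:215,240:330],None,fx=5,fy=5,interpolation=cv2.INTER_CUBIC))
E
```

```text
(no output)
```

View pics/w1z.png

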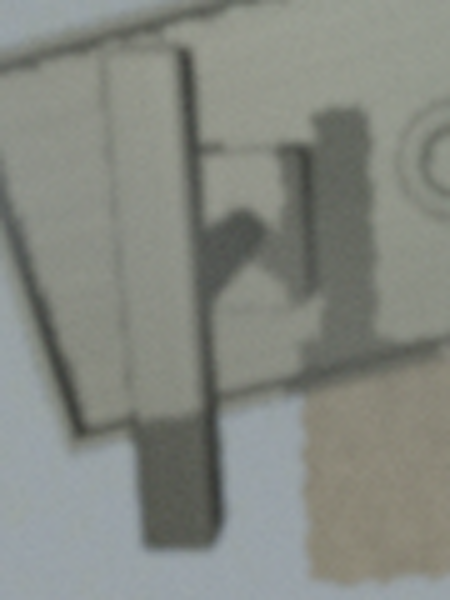

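```bash
cat > f2.py <<'E'
import fit
from fit import *
def addwrist(key,f):
    w=np.load(f);T=np.eye(4);T[:3,:3]=w['R'];T[:3,3]=w['p']
    C[key]=dict(camera_from_world=np.linalg.inv(T@w['T_tool_cam']),camera_matrix=w['camera_matrix'])
E
python3 - <<'E'
from f2 import *
addwrist('w1','w1.npz')
W=lambda l:np.array(l)/5+[240,95]
ow=('w1',[[45,7,164],[45,-7,164],[-45,-7,164],[-45,7,164],[20,-16,38],[20,-16,0],[-20,-16,0]],W([[105,45],[180,47],[213,547],[143,547],[285,147],[312,145],[315,300]]))
ot=('top',[[45,7,164],[45,-7,164],[-45,-7,164],[-45,7,164],[20,16,38],[-20,16,38],[20,16,0],[-20,16,0]],A([[357,60],[398,62],[360,338],[320,335],[230,192],[222,300],[212,200],[202,303]]))
for o in([ow],[ot,ow]): fit(o,[551,-164,-.136],4)
plan([550,-164,230],-.136)
E
```

```text
[ 5.50435e+02 -1.65493e+02 -1.41000e-01]
[[-1.3, -0.1], [0.5, -0.8], [0.2, 1.8], [-1.0, 2.0], [3.2, 0.4], [-0.1, -0.9], [0.4, -2.9]]
[ 5.50722e+02 -1.64903e+02 -1.40000e-01]
[[0.9, -0.2], [1.3, 0.7], [1.8, 1.0], [1.1, 0.3], [1.0, 0.0], [-0.1, -1.0], [0.4, 1.3], [-0.3, 0.3], [-2.1, -0.3], [-0.3, -1.1], [-0.4, 1.6], [-1.6, 1.8], [2.7, 0.2], [-0.5, -1.1], [-0.0, -3.1]]
t 1.58 p [ 508.3 -203.3  240. ] shift(tool mm) [ 10.1  35.1 -45.3] F [-0.4 -0.7  0.7] w 91.7 q [-0.52  0.36  1.37  0.    1.42  1.2 ]
tool y yaw deg -9.1
turn about tool x (deg), either: [np.float64(-1.2617512156922146), np.float64(178.73824878430776)]
```

Emit:
{"op": "send_rows", "data": {
  "commands": [
    [[0.002,0.01,-0.012,-1,0.0918],[0.002,0.01,-0.012,0,0.0918],[0.002,0.01,-0.012,0,0.0918],[0.002,0.008,-0.01,0,0.0918],[0,0,0,0,0.0918]]
  ]
}}

```text
time: 2.0
tool_pos: [554.3, -161.5, 231.4]
tcp_rot: [-2.359, 1.56, 2.223]
contact_force: [-0.1, 0.5, -0.1]
grip_width: 91.8
```

```bash
python3 -c "
from h import *
plan([550.6,-165,140],-.14)
r=snap('wrist','w2.png'); np.savez('w2.npz',R=pose()[1],p=pose()[2],**r)"
```

```text
t 2.0 p [ 554.3 -161.5  231.4] shift(tool mm) [91.4 -2.5  4.7] F [-0.1  0.5 -0.1] w 91.8 q [-0.42  0.42  1.3   0.01  1.43  1.28]
tool y yaw deg -7.5
turn about tool x (deg), either: [np.float64(0.548626814879583), np.float64(-179.45137318512042)]
```

View pics/w2.png

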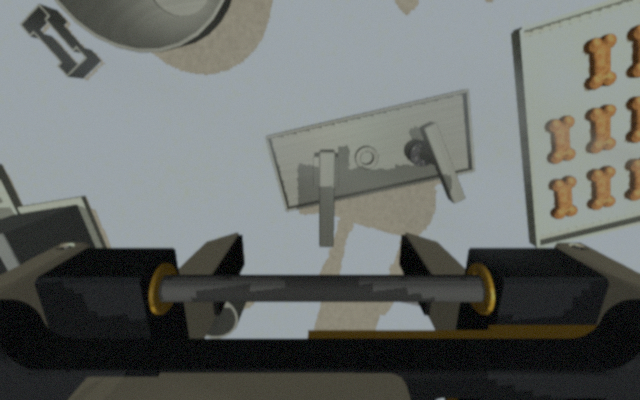

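The bar is centred at column ~328, so the tool is about 5 mm off, which matches the fit. I'll descend.

Emit:
{"op": "send_rows", "data": {
  "commands": [
    [[0.0,-0.001,0.0025,0.5,0.0918],[0.015,-0.001,0.0025,0,0.0918],[0.02,0,0,0,0.0918],[0.02,0,0,0,0.0918],[0.015,0,0,0,0.0918],[0,0,0,0,0.0918]]
  ]
}}

```text
time: 2.55
tool_pos: [549.0, -170.1, 161.2]
tcp_rot: [-2.233, 1.564, 2.339]
contact_force: [0.0, -0.4, -0.8]
grip_width: 91.9
```

```bash
python3 -c "
from h import *
plan([550.6,-165,140],-.14)
r=snap('wrist','w3.png'); np.savez('w3.npz',R=pose()[1],p=pose()[2],**r)"
```

```text
t 2.55 p [ 549.  -170.1  161.2] shift(tool mm) [21.2  0.9 -5.2] F [ 0.  -0.4 -0.8] w 91.9 q [-0.44  0.46  1.43  0.    1.25  1.28]
tool y yaw deg -8.0
turn about tool x (deg), either: [np.float64(-0.0126564626395691), np.float64(179.9873435373604)]
```

View pics/w3.png

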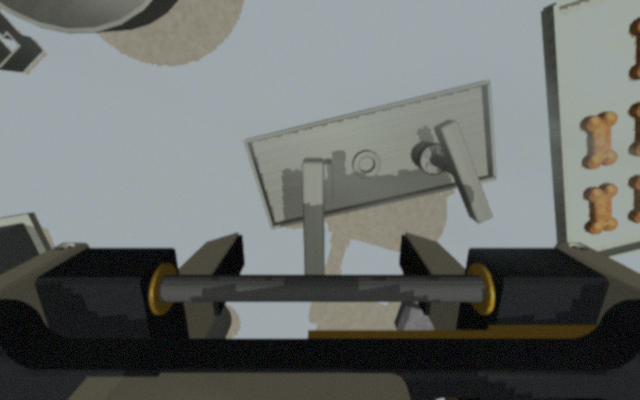

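Emit:
{"op": "send_rows", "data": {
  "commands": [
    [[0.005,0.001,-0.005,0,0.0918],[0.008,0,0,0,0.0918],[0.006,0,0,0,0.0918],[0,0,0,0,0.0918],[0,0,0,0,0.0918]]
  ]
}}

```text
time: 3.02
tool_pos: [552.8, -167.0, 146.1]
tcp_rot: [1.978, 1.568, 0.266]
contact_force: [0.1, 0.7, 0.8]
grip_width: 91.9
```

```bash
python3 -c "
from h import *
plan([550.6,-165,140],-.14)
r=snap('wrist','w4.png');snap('side','s4.png')"
```

```text
t 3.02 p [ 552.8 -167.   146.1] shift(tool mm) [ 6.1 -2.5 -1.7] F [0.1 0.7 0.8] w 91.9 q [-0.43  0.48  1.45  0.    1.21  1.28]
tool y yaw deg -8.1
turn about tool x (deg), either: [np.float64(-0.08360317258430428), np.float64(179.91639682741572)]
```

View pics/w4.png

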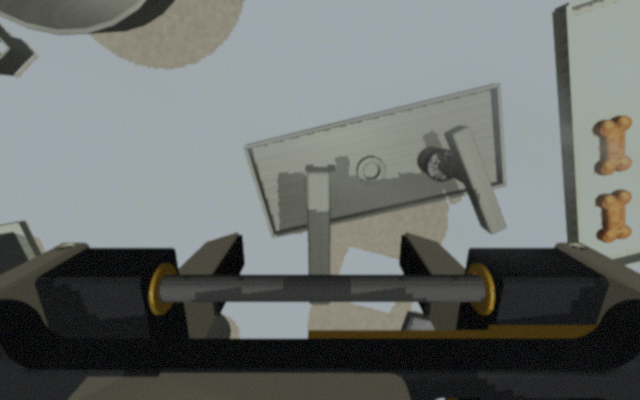

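View pics/s4.png

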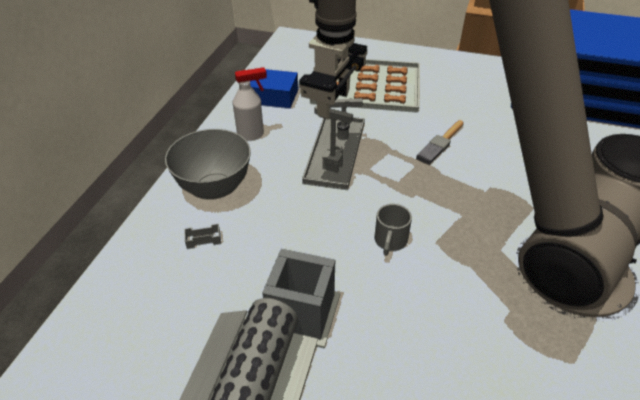

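```bash
python3 - <<'E'
from fit import *
s=cv2.imread('pics/s4.png')
for P,c in (((550.6,-165,140),(0,0,255)),((553,-167,165),(0,255,0)),((553,-167+46,146),(255,0,0)),((553,-167-46,146),(255,0,255))):
    u=proj('side',np.array([P],float))[0];print(P,u.round(1)); cv2.circle(s,tuple(int(round(v)) for v in u),1,c,-1)
cv2.imwrite('pics/s4z.png',cv2.resize(s[20:190,270:400],None,fx=3.5,fy=3.5,interpolation=cv2.INTER_CUBIC))
E
```

```text
(550.6, -165, 140) [333.8 120.5]
(553, -167, 165) [333.1 110.5]
(553, -121, 146) [327.2 129.3]
(553, -213, 146) [338.5 106.6]
```

View pics/s4z.png

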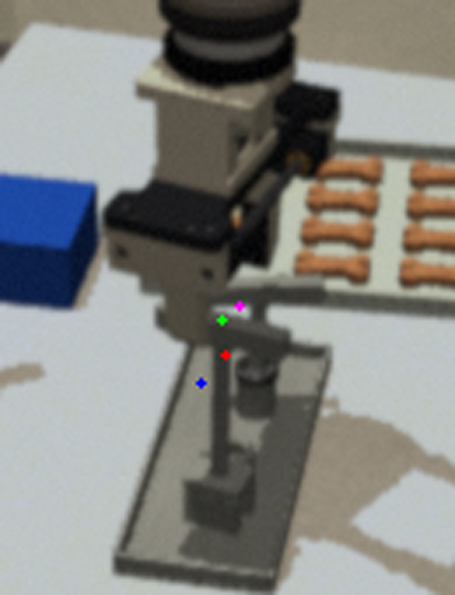

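The side view shows that the open fingertips sit higher than the TCP point. The linkage must arc, because the TCP is defined for shut fingers. The wrist view has the bar centred between the pads. I'll go down to grasp height and check centring.

Emit:
{"op": "send_rows", "data": {
  "commands": [
    [[0.006,-0.002,-0.0015,0,0.0918],[0,0,0,0,0.0918],[0,0,0,0,0.0918],[0,0,0,0,0.0918]]
  ]
}}

```text
time: 3.45
tool_pos: [551.2, -165.1, 140.3]
tcp_rot: [1.772, 1.567, 0.06]
contact_force: [-0.2, 0.5, -0.1]
grip_width: 91.9
```

```bash
python3 -c "
from h import *
plan([550.6,-165,140],-.14)
plan([550.6,-165,140],-.14)
r=snap('wrist','w5.png')
im=r['color'];cv2.imwrite('pics/w5z.png',cv2.resize(im[140:320,220:430],None,fx=3.5,fy=3.3))
plan([550.6,-165,140],-.14)"
```

```text
t 3.45 p [ 551.2 -165.1  140.3] shift(tool mm) [ 0.3 -0.6 -0. ] F [-0.2  0.5 -0.1] w 91.9 q [-0.43  0.48  1.47  0.    1.19  1.29]
tool y yaw deg -8.1
turn about tool x (deg), either: [np.float64(-0.07500050030475336), np.float64(179.92499949969522)]
t 3.45 p [ 551.2 -165.1  140.3] shift(tool mm) [ 0.3 -0.6 -0. ] F [-0.2  0.5 -0.1] w 91.9 q [-0.43  0.48  1.47  0.    1.19  1.29]
tool y yaw deg -8.1
turn about tool x (deg), either: [np.float64(-0.07500050030475336), np.float64(179.92499949969522)]
t 3.5 p [ 551.4 -165.2  140.4] shift(tool mm) [ 0.4 -0.8 -0.1] F [ 0.1 -0.4  0.5] w 91.9 q [-0.43  0.48  1.47  0.    1.19  1.29]
tool y yaw deg -8.1
turn about tool x (deg), either: [np.float64(-0.07600952097746472), np.float64(179.92399047902256)]
```

View pics/w5z.png

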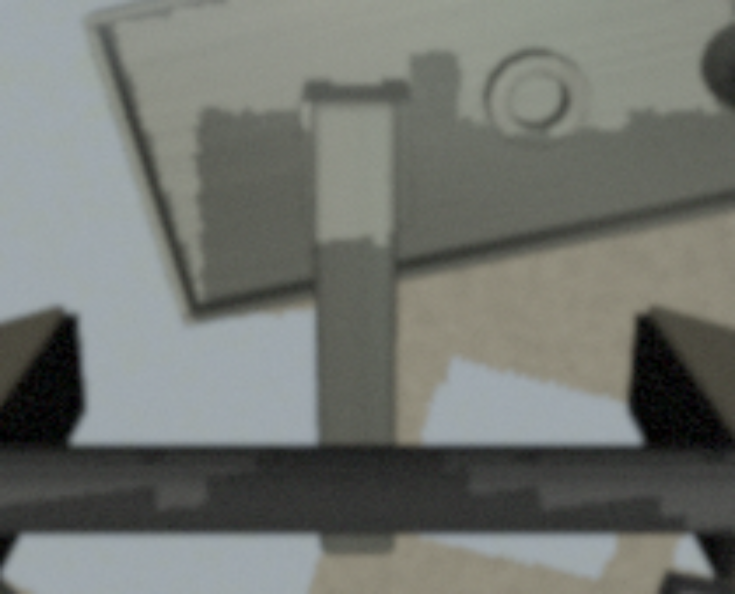

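The bar is centred and parallel to the pads: its mid is at zoom x=357, and the pads are at 82 and 632. Closing the gripper.

Emit:
{"op": "send_rows", "data": {
  "commands": [
    [[0,0,0,0,0.05],[0,0,0,0,0.03],[0,0,0,0,0.02],[0,0,0,0,0.012],[0,0,0,0,0.005],[0,0,0,0,0.005],[0,0,0,0,0.005],[0,0,0,0,0.005],[0,0,0,0,0.005],[0,0,0,0,0.005]]
  ]
}}

```text
time: 4.33
tool_pos: [551.7, -165.4, 140.8]
tcp_rot: [1.662, 1.566, -0.05]
contact_force: [0.0, -0.6, 0.5]
grip_width: 29.8
```

```bash
python3 -c "
from h import *
plan([550.6,-165,140],-.14)
r=snap('side','s6.png')
im=r['color'];cv2.imwrite('pics/s6z.png',cv2.resize(im[20:190,270:400],None,fx=3.5,fy=3.5,interpolation=2))
print(monitor.get_obs()['moment'])"
```

```text
t 4.33 p [ 551.7 -165.4  140.8] shift(tool mm) [ 0.8 -1.1 -0.2] F [ 0.  -0.6  0.5] w 29.8 q [-0.43  0.48  1.47  0.    1.19  1.29]
tool y yaw deg -8.1
turn about tool x (deg), either: [np.float64(-0.07825533276320584), np.float64(179.9217446672368)]
[ 0.02439414 -0.04051531  0.03318204]
```

View pics/s6z.png

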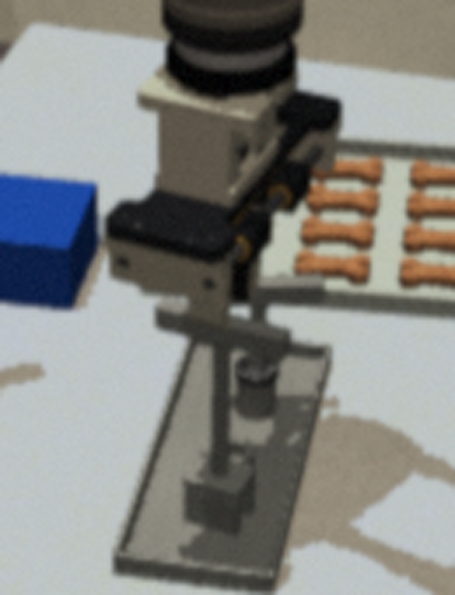

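```bash
python3 -c "
from h import *
r=snap('wrist','w6.png')
im=r['color'];cv2.imwrite('pics/w6z.png',cv2.resize(im[140:320,220:430],None,fx=3.5,fy=3.3))
plan([550.6,-165,140],-.14)"
```

```text
t 4.43 p [ 551.7 -165.4  140.8] shift(tool mm) [ 0.8 -1.1 -0.2] F [-0.1 -0.   0.2] w 21.9 q [-0.43  0.48  1.47  0.    1.19  1.29]
tool y yaw deg -8.1
turn about tool x (deg), either: [np.float64(-0.07937361342985128), np.float64(179.92062638657012)]
```

View pics/w6z.png

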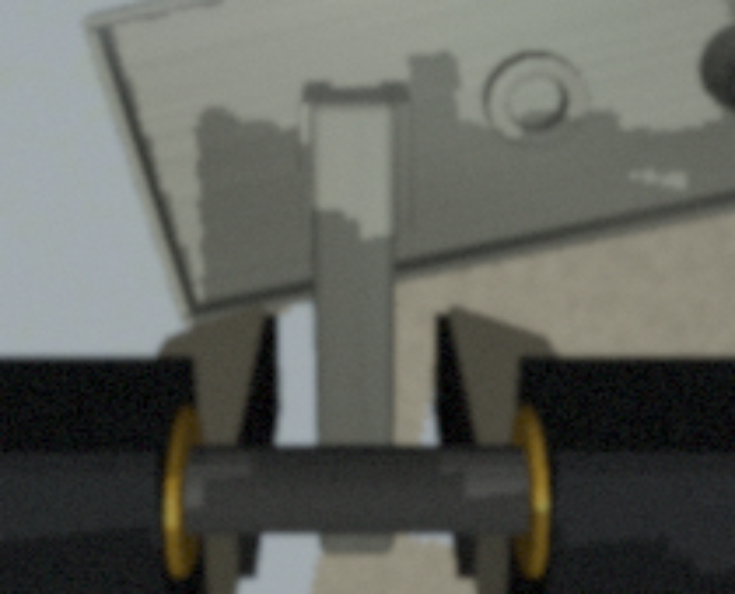

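Measured on the images, the real fingertips are about 27 mm behind the reported TCP, level with the top of the bar. Both cameras agree. I'll reopen partway, lower by about 22 mm and look again; that depth is clear whichever reading is right.

Emit:
{"op": "send_rows", "data": {
  "commands": [
    [[0,0,0,0,0.06],[0,0,0,0,0.06],[0,0,0,0,0.06],[0,0,0,0,0.06],[0.008,-0.001,0,0,0.06],[0.008,0,0,0,0.06],[0.007,0,0,0,0.06],[0,0,0,0,0.06],[0,0,0,0,0.06]]
  ]
}}

```text
time: 5.18
tool_pos: [550.2, -165.0, 114.7]
tcp_rot: [1.772, 1.567, 0.06]
contact_force: [-0.4, -0.7, 0.1]
grip_width: 59.8
```

```bash
python3 -c "
from h import *
plan([550.6,-165,118],-.14)
r=snap('side','s7.png')
im=r['color'];a=cv2.resize(im[20:190,270:400],None,fx=3.5,fy=3.5,interpolation=2)
r=snap('wrist','w7.png')
im=r['color'];b=cv2.resize(im[140:320,240:400],None,fx=2,fy=3.3055)
b=cv2.resize(b,(320,595));cv2.imwrite('pics/c7.png',np.hstack([a,b]))
plan([550.6,-165,118],-.14)"
```

```text
t 5.18 p [ 550.2 -165.   114.7] shift(tool mm) [-3.3  0.4 -0.1] F [-0.4 -0.7  0.1] w 59.8 q [-0.43  0.5   1.51  0.    1.13  1.29]
tool y yaw deg -8.1
turn about tool x (deg), either: [np.float64(-0.07973472575105234), np.float64(179.92026527424895)]
t 5.28 p [ 550.3 -165.1  115. ] shift(tool mm) [-3.   0.3 -0.1] F [0.3 0.4 0.1] w 60.2 q [-0.43  0.5   1.51  0.    1.13  1.29]
tool y yaw deg -8.1
turn about tool x (deg), either: [np.float64(-0.0776824325633072), np.float64(179.92231756743672)]
```

View pics/c7.png

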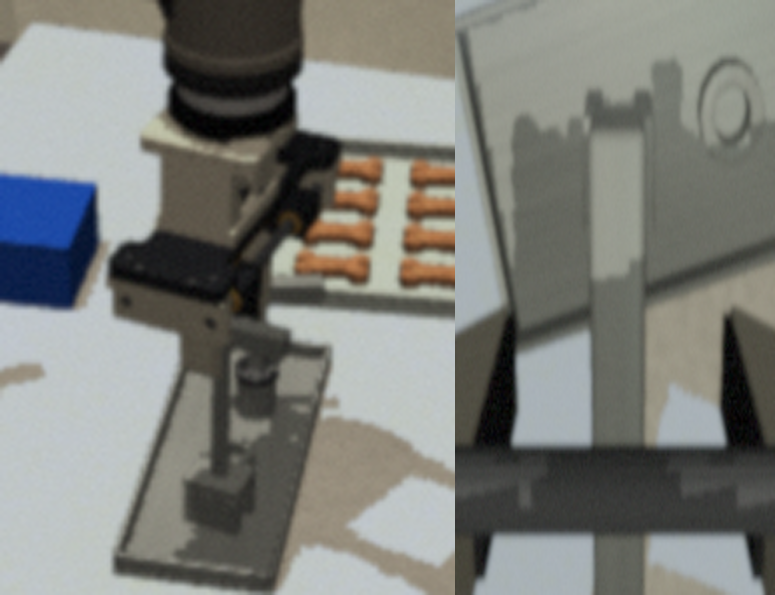

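```bash
python3 - <<'E'
from fit import *
for z in(115,125,135,145,155): print(z,proj('side',np.array([[550.,-135,z],[550,-125,z]])).round(1).tolist())
E
```

```text
115 [[330.2, 137.3], [329.0, 139.9]]
125 [[330.2, 133.7], [329.0, 136.3]]
135 [[330.3, 130.0], [329.0, 132.6]]
145 [[330.3, 126.3], [329.1, 128.9]]
155 [[330.4, 122.6], [329.1, 125.2]]
```

The tips now reach about z=145, past the bar's underside at 150, and the bar stays centred between the pads. Closing.

Emit:
{"op": "send_rows", "data": {
  "commands": [
    [[0,0,0,0,0.03],[0,0,0,0,0.03],[0,0,0,0,0.02],[0,0,0,0,0.01],[0,0,0,0,0.005],[0,0,0,0,0.005],[0,0,0,0,0.005],[0,0,0,0,0.005],[0,0,0,0,0.005],[0,0,0,0,0.005]]
  ]
}}

```text
time: 6.12
tool_pos: [551.2, -165.3, 116.3]
tcp_rot: [1.602, 1.564, -0.11]
contact_force: [0.1, 0.7, 0.1]
grip_width: 13.6
```

```bash
python3 -c "
from h import *
plan([550.6,-165,118],-.14)
r=snap('side','s8.png')
im=r['color'];a=cv2.resize(im[20:190,270:400],None,fx=3.5,fy=3.5,interpolation=2)
r=snap('wrist','w8.png')
im=r['color']
b=cv2.resize(im[140:320,240:400],(320,595));cv2.imwrite('pics/c8.png',np.hstack([a,b]))
plan([550.6,-165,118],-.14)"
```

```text
t 6.12 p [ 551.2 -165.3  116.3] shift(tool mm) [-1.7 -0.7 -0.2] F [0.1 0.7 0.1] w 13.6 q [-0.43  0.5   1.5   0.    1.13  1.29]
tool y yaw deg -8.1
turn about tool x (deg), either: [np.float64(-0.07845036587141863), np.float64(179.9215496341286)]
t 6.22 p [ 551.3 -165.3  116.4] shift(tool mm) [-1.6 -0.7 -0.2] F [-0.2  0.5 -0.2] w 13.6 q [-0.43  0.5   1.5   0.    1.13  1.29]
tool y yaw deg -8.1
turn about tool x (deg), either: [np.float64(-0.07688907644265441), np.float64(179.92311092355737)]
```

View pics/c8.png

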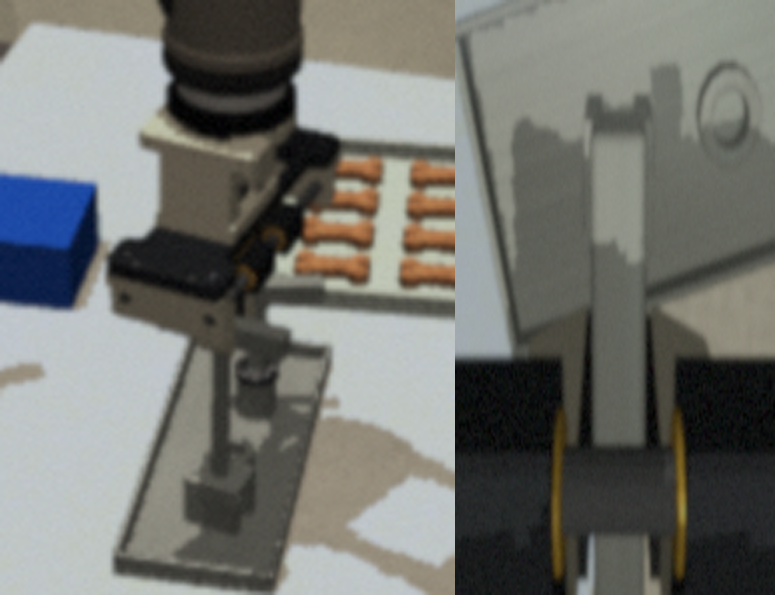

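Emit:
{"op": "send_rows", "data": {
  "commands": [
    [[-0.005,0,0,0,0.005],[-0.01,0,0,0,0.005],[-0.015,0,0,0,0.005],[-0.02,0,0,0,0.005],[-0.02,0,0,0,0.005],[-0.02,0,0,0,0.005],[-0.02,0,0,0,0.005],[-0.02,0,0,0,0.005],[-0.015,0,0,0,0.005],[0,0,0,0,0.005]]
  ]
}}

```text
time: 7.05
tool_pos: [546.6, -164.0, 268.6]
tcp_rot: [-2.102, 1.565, 2.469]
contact_force: [1.2, 0.1, -3.9]
grip_width: 13.7
```

```bash
python3 -c "
from h import *
plan([492,255,260],0.08)
print(pose()[1].round(3))
snap('side','s9.png');snap('top','t9.png')"
```

```text
t 7.05 p [ 546.6 -164.   268.6] shift(tool mm) [  10.3 -113.1 -407.1] F [ 1.2  0.1 -3.9] w 13.7 q [-0.43  0.39  1.25  0.    1.5   1.29]
tool y yaw deg -8.1
turn about tool x (deg), either: [np.float64(-12.688878359031662), np.float64(167.31112164096834)]
[[-0.004  0.99  -0.141]
 [ 0.003 -0.141 -0.99 ]
 [-1.    -0.005 -0.003]]
```

View pics/s9.png

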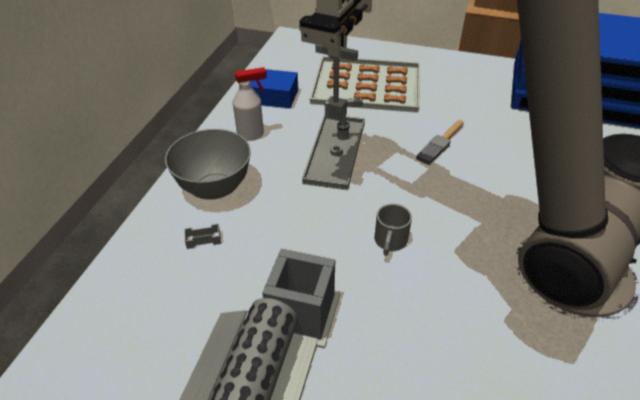

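View pics/t9.png

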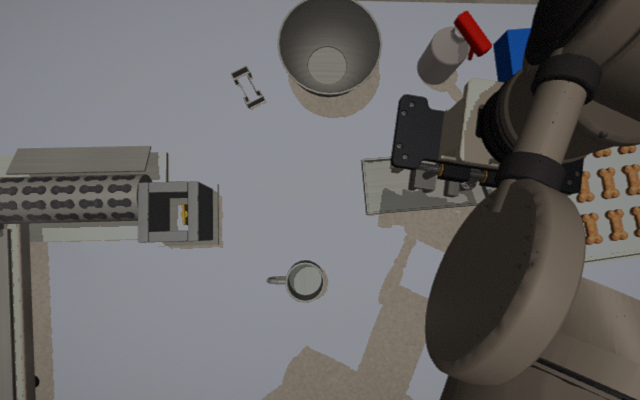

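Emit:
{"op": "send_rows", "data": {
  "commands": [
    [[0,-0.006,-0.012,0,0.005],[0,-0.01,-0.02,0,0.005],[0,-0.012,-0.025,0,0.005],[0,-0.012,-0.025,0,0.005],[0,-0.012,-0.025,0,0.005],[0,-0.012,-0.025,0,0.005],[0,-0.012,-0.025,0,0.005],[0,-0.012,-0.025,0,0.005],[0,-0.012,-0.025,0,0.005],[0,-0.012,-0.025,0,0.005]]
  ]
}}

```text
time: 7.98
tool_pos: [453.4, 93.5, 252.5]
tcp_rot: [-1.725, 1.529, 2.837]
contact_force: [0.6, -0.3, -4.3]
grip_width: 13.6
```

Emit:
{"op": "send_rows", "data": {
  "commands": [
    [[0,-0.012,-0.025,0,0.005],[0,-0.012,-0.025,0,0.005],[0,-0.012,-0.025,0,0.005],[0,-0.012,-0.025,0,0.005],[0,-0.01,-0.02,-4,0.005],[0,-0.005,-0.01,-4,0.005],[0,0,0,-4,0.005],[0,0,0,0,0.005]]
  ]
}}

```text
time: 8.65
tool_pos: [391.2, 244.5, 245.5]
tcp_rot: [-1.795, 1.506, 2.995]
contact_force: [0.4, -0.1, -3.7]
grip_width: 13.7
```

```bash
python3 -c "
from h import *
plan([414,255,260],0.08)
r=snap('wrist','w10.png'); np.savez('w10.npz',R=pose()[1],p=pose()[2],**r)"
```

```text
t 8.65 p [391.2 244.5 245.5] shift(tool mm) [-15.9  22.6  -8.9] F [ 0.4 -0.1 -3.7] w 13.7 q [0.37 0.22 1.56 0.03 1.42 1.86]
tool y yaw deg 4.4
turn about tool x (deg), either: [np.float64(-0.13936066027676475), np.float64(179.8606393397232)]
```

View pics/w10.png

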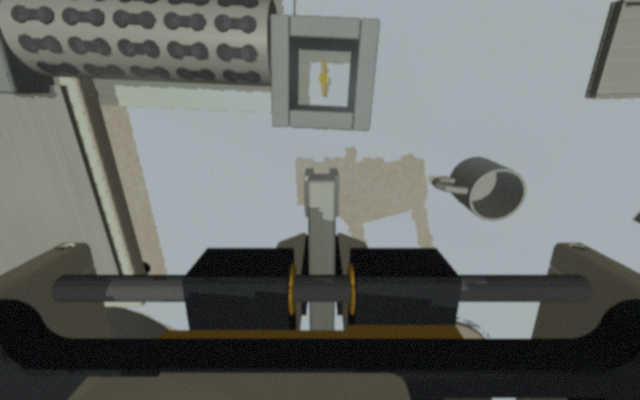

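```bash
python3 -c "
from h import *
o,Rm,p=pose();print(Rm.round(4));print(o['joint_positions'])
im=cv2.imread('pics/w10.png');cv2.imwrite('pics/w10z.png',cv2.resize(im[0:140,255:395],None,fx=4.2,fy=4.2,interpolation=2))"
```

```text
[[-0.0647  0.9952  0.0728]
 [ 0.0095  0.0735 -0.9972]
 [-0.9979 -0.0638 -0.0142]]
[0.36730176 0.22026566 1.55714683 0.03249114 1.42128828 1.85906244]
```

View pics/w10z.png

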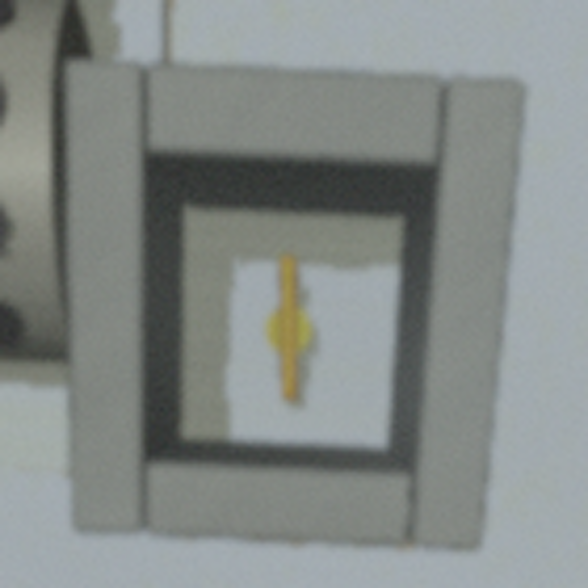

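```bash
cat > well.py <<'E'
from f2 import *
addwrist('w10','w10.npz')
W=lambda l:np.array(l)/4.2+[255,0]
L=[[51,51,107],[51,-51,107],[-51,-51,107],[-51,51,107]];I=[[33,33,107],[33,-33,107],[-33,-33,107],[-33,33,107]];F=[[a,b,0] for a,b,_ in I]
ow=('w10',L+I+F,W([[65,60],[525,82],[480,548],[75,530],[148,155],[437,163],[412,470],[147,462],[185,207],[404,213],[390,448],[180,440]]))
wt=('top',L+I[:1]+I[3:],B([[113,103],[468,98],[470,455],[112,463],[175,165],[175,400]]))
ws=('side',L,D([[90,292],[180,70],[452,125],[380,352]]))
print('wrist only');fit([ow],[492,255,.03,2])
print('wrist z2');fit([ow],[492,255,.03],2)
print('wrist+top');fit([ow,wt],[492,255,.03,2])
print('all');r=fit([ow,wt,ws],[492,255,.03,2])
print('all z4');fit([ow,wt,ws],[492,255,.03],4)
# wing: two top-edge points at z=floor+~20
from itertools import product
cam=C['w10'];M=np.linalg.inv(cam['camera_from_world']);K=np.linalg.inv(cam['camera_matrix'])
def back(uv,z):
    d=M[:3,:3]@(K@np.r_[uv,1]);return M[:3,3]+d*(z-M[2,3])/d[2]
e1,e2=W([[288,257],[292,402]])
for z in(10,18,25):
    a,b=back(e1,z),back(e2,z);print(z,a.round(1),b.round(1),((a+b)/2).round(1),np.linalg.norm(a-b).round(1),np.arctan2(a[1]-b[1],a[0]-b[0]).round(3))
E
python3 well.py
```

```text
wrist only
[4.90480e+02 2.52194e+02 3.40000e-02 2.41100e+00]
[[-0.0, -0.0], [0.2, -0.7], [0.3, 0.0], [-0.3, 0.2], [-0.5, 0.0], [0.2, 1.0], [0.7, 0.1], [-0.3, -0.7], [0.3, 0.7], [-0.6, 1.4], [-0.9, -0.9], [0.9, -1.0]]
wrist z2
[4.90501e+02 2.52201e+02 3.40000e-02]
[[0.0, 0.0], [0.2, -0.6], [0.3, -0.0], [-0.3, 0.2], [-0.4, 0.1], [0.1, 1.1], [0.7, 0.0], [-0.3, -0.8], [0.3, 0.7], [-0.7, 1.4], [-0.9, -1.0], [0.9, -1.1]]
wrist+top
[4.90587e+02 2.52539e+02 3.40000e-02 5.83100e+00]
[[-1.1, -1.0], [0.5, -1.6], [0.5, 0.4], [-1.2, 0.5], [-1.2, -0.7], [0.2, 0.3], [0.7, 0.2], [-1.0, -0.6], [-0.2, 0.3], [-0.7, 1.0], [-0.9, -0.9], [0.4, -1.0], [0.7, 1.0], [1.7, 0.4], [1.6, 0.8], [0.5, 1.0], [1.0, 0.9], [0.8, 0.6]]
all
[4.90686e+02 2.52601e+02 3.50000e-02 5.16800e+00]
[[-1.1, -0.9], [0.3, -1.7], [0.4, 0.1], [-1.1, 0.4], [-1.3, -0.7], [0.0, 0.3], [0.6, 0.0], [-1.0, -0.7], [-0.2, 0.3], [-0.8, 0.9], [-1.0, -1.0], [0.4, -1.1], [0.8, 1.0], [1.8, 0.4], [1.7, 0.7], [0.6, 1.0], [1.1, 0.9], [0.9, 0.5], [-0.4, -0.2], [0.5, -0.7], [1.0, -0.5], [0.6, 1.0]]
all z4
[4.90744e+02 2.52545e+02 3.50000e-02]
[[-0.8, -0.7], [0.1, -1.4], [0.3, -0.1], [-0.9, 0.2], [-1.0, -0.6], [-0.0, 0.4], [0.6, -0.1], [-0.8, -0.9], [-0.1, 0.3], [-0.8, 1.0], [-1.0, -1.1], [0.5, -1.2], [1.2, 1.0], [2.0, 0.5], [2.0, 0.7], [0.9, 0.9], [1.4, 0.9], [1.2, 0.5], [-0.4, 0.1], [0.5, -0.3], [1.0, -0.1], [0.6, 1.4]]
10 [511.  254.1  10. ] [469.5 249.7  10. ] [490.2 251.9  10. ] 41.7 0.106
18 [510.4 254.   18. ] [469.7 249.6  18. ] [490.  251.8  18. ] 40.9 0.106
25 [509.9 253.9  25. ] [469.9 249.6  25. ] [489.9 251.7  25. ] 40.2 0.106
```

The well is at (490.4, 252.2, ~2–4) with yaw 0.034, and the wing is at world yaw 0.106. The tool has picked up a 3.7° tilt from the fast inward move. I'll move outward at a similar speed and see whether it reverses.

Emit:
{"op": "send_rows", "data": {
  "commands": [
    [[-0.004,0.015,0,0,0.005],[-0.004,0.02,0,0,0.005],[-0.004,0.02,0,0,0.005],[-0.004,0.02,0,0,0.005],[0,0,0,0,0.005]]
  ]
}}

```text
time: 9.12
tool_pos: [465.7, 247.7, 253.0]
tcp_rot: [-1.719, 1.498, 3.053]
contact_force: [-1.3, -0.6, -4.0]
grip_width: 13.7
```

```bash
python3 -c "
from h import *
plan([490,252,260],0.106)
o,Rm,p=pose();print(Rm.round(4));print(o['joint_positions'])"
```

```text
t 9.12 p [465.7 247.7 253. ] shift(tool mm) [-8.7 24.  -2.9] F [-1.3 -0.6 -4. ] w 13.7 q [0.32 0.35 1.36 0.03 1.5  1.83]
tool y yaw deg 3.4
turn about tool x (deg), either: [np.float64(-2.6390807948405666), np.float64(177.36091920515946)]
[[-0.0721  0.9956  0.0591]
 [ 0.0064  0.0597 -0.9982]
 [-0.9974 -0.0715 -0.0107]]
[0.3241228  0.35010342 1.35633876 0.0291072  1.50151831 1.83238489]
```

Emit:
{"op": "send_rows", "data": {
  "commands": [
    [[-0.004,0.0,0.025,0,0.005],[-0.004,0.0,0.025,0,0.005],[-0.004,0.0,0.025,0,0.005],[0,0,0,0,0.005],[0,0,0,0,0.005]]
  ]
}}

```text
time: 9.53
tool_pos: [468.8, 168.1, 259.4]
tcp_rot: [-1.672, 1.489, 3.085]
contact_force: [-0.1, 0.1, -3.7]
grip_width: 13.5
```

```bash
python3 -c "
from h import *
plan([490,252,260],0.106)
o,Rm,p=pose();print(Rm.round(4));print(o['joint_positions'])"
```

```text
t 9.53 p [468.8 168.1 259.4] shift(tool mm) [ -1.9  24.9 -82.8] F [-0.1  0.1 -3.7] w 13.5 q [0.18 0.3  1.41 0.02 1.51 1.7 ]
tool y yaw deg 2.6
turn about tool x (deg), either: [np.float64(-3.4632498025933955), np.float64(176.5367501974066)]
[[-0.0818  0.9956  0.0449]
 [ 0.0046  0.0454 -0.999 ]
 [-0.9966 -0.0816 -0.0083]]
[0.17688956 0.29993188 1.41177157 0.01897143 1.5097602  1.70055721]
```

Emit:
{"op": "send_rows", "data": {
  "commands": [
    [[0,-0.03,0,0,0.005],[0,-0.03,0,0,0.005],[0,0,0,0,0.005]]
  ]
}}

```text
time: 9.78
tool_pos: [406.2, 164.6, 261.4]
tcp_rot: [-1.655, 1.483, 3.094]
contact_force: [0.2, 0.2, -3.8]
grip_width: 13.8
```

```bash
python3 -c "
from h import *
plan([490,252,260],0.106)
o,Rm,p=pose();print(Rm.round(4));print(o['joint_positions'],o['dq'].round(3))
snap('side','s11.png');o,Rm,p=pose();print(p,Rm[:,0])"
```

```text
t 9.78 p [406.2 164.6 261.4] shift(tool mm) [ -5.6  86.8 -84.3] F [ 0.2  0.2 -3.8] w 13.8 q [0.19 0.19 1.56 0.02 1.48 1.72]
tool y yaw deg 2.1
turn about tool x (deg), either: [np.float64(-3.944889660369739), np.float64(176.05511033963023)]
[[-0.0875  0.9955  0.0365]
 [ 0.0042  0.037  -0.9993]
 [-0.9962 -0.0873 -0.0074]]
[0.19287553 0.18675018 1.55760499 0.02095085 1.482443   1.72410926] [-0.011  0.052 -0.052 -0.001 -0.045  0.019]
[408.4235426  164.71655965 261.37202472] [-0.08480586  0.00438483 -0.99638785]
```

View pics/s11.png

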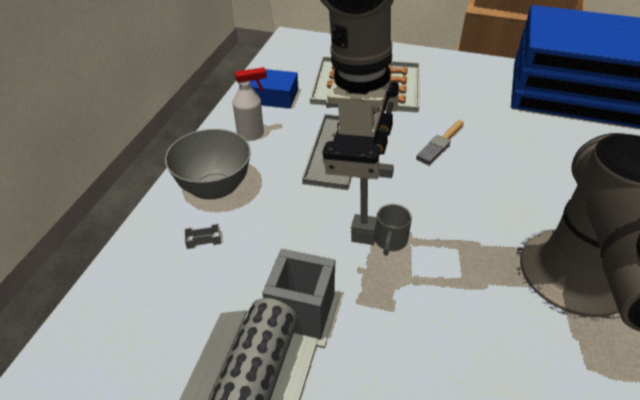

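```bash
cat >> h.py <<'E'
def foot(L=112.3):
    o,Rm,p=pose();f=p+Rm[:,0]*L
    print('foot',f.round(1),'tilt',Rm[:,0].round(4)); return f
E
python3 - <<'E'
from fit import *
import h
f=h.foot();o,Rm,p=h.pose()
im=cv2.imread('pics/s11.png')
top=p+Rm[:,0]*(112.3-164)
for P,c in((f,(0,0,255)),(top,(0,255,0)),(top+[0,0,0],(0,255,0)),(np.array([top[0],top[1],f[2]]),(255,0,0))):
    u=proj('side',P[None])[0];print(u.round(1));cv2.circle(im,tuple(int(round(v)) for v in u),1,c,-1)
cv2.imwrite('pics/s11z.png',cv2.resize(im[120:270,310:420],None,fx=4,fy=4,interpolation=2))
E
```

```text
foot [398.9 165.2 149.5] tilt [-0.0848  0.0044 -0.9964]
[365.7 236.6]
[363.2 162.7]
[363.2 162.7]
[358.  234.6]
```

View pics/s11z.png

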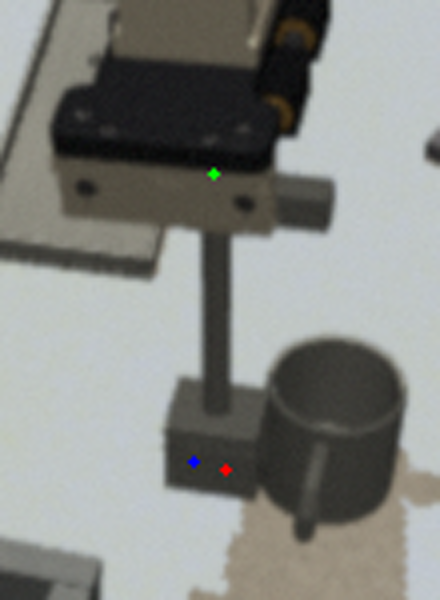

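```bash
cat >> h.py <<'E'
def planfoot(t,yaw=None,L=112.3):
    f=foot(L);o,Rm,p=pose();plan(np.array(t,float)-Rm[:,0]*L,yaw)
E
python3 -c "
from h import *
planfoot([490.2,252,140],.106)"
```

```text
foot [398.9 165.2 149.5] tilt [-0.0848  0.0044 -0.9964]
t 9.83 p [408.4 164.7 261.4] shift(tool mm) [  2.1  94.9 -83.3] F [ 0.4 -0.1 -3. ] w 13.9 q [0.19 0.19 1.55 0.02 1.48 1.72]
tool y yaw deg 2.1
turn about tool x (deg), either: [np.float64(-3.9499808940760204), np.float64(176.05001910592398)]
```

Emit:
{"op": "send_rows", "data": {
  "commands": [
    [[-0.006,0.025,-0.022,0,0.005],[-0.006,0.027,-0.024,0,0.005],[-0.003,0.027,-0.024,-4,0.005],[0,0.01,-0.008,-2,0.005]]
  ]
}}

```text
time: 10.17
tool_pos: [494.7, 248.7, 269.0]
tcp_rot: [-1.751, 1.485, 3.099]
contact_force: [-2.6, -1.0, -3.9]
grip_width: 13.8
```

```bash
python3 -c "
from h import *
planfoot([490.2,252,140],.106)
snap('side','s12.png')
planfoot([490.2,252,140],.106)
snap('side','s12.png')
planfoot([490.2,252,140],.106)
"
```

```text
foot [485.1 249.1 157.1] tilt [-0.0856  0.0037 -0.9963]
t 10.17 p [494.7 248.7 269. ] shift(tool mm) [16.7  6.9 -1.9] F [-2.6 -1.  -3.9] w 13.8 q [0.31 0.4  1.23 0.03 1.58 1.74]
tool y yaw deg 7.9
turn about tool x (deg), either: [np.float64(1.8528156871428223), np.float64(-178.14718431285718)]
foot [485.3 249.6 156.4] tilt [-0.0865  0.0037 -0.9962]
t 10.22 p [495.  249.2 268.3] shift(tool mm) [15.9  6.6 -1.5] F [ 0.2 -0.  -4.6] w 13.5 q [0.31 0.41 1.23 0.03 1.58 1.74]
tool y yaw deg 8.0
turn about tool x (deg), either: [np.float64(1.9373743242360035), np.float64(-178.06262567576402)]
foot [483.3 247.7 156.3] tilt [-0.0886  0.002  -0.9961]
t 10.27 p [493.3 247.5 268.2] shift(tool mm) [15.6  8.8 -3.1] F [ 0.4  0.8 -4.4] w 13.8 q [0.31 0.4  1.24 0.03 1.59 1.74]
tool y yaw deg 7.8
turn about tool x (deg), either: [np.float64(1.7591257021519766), np.float64(-178.240874297848)]
```

Emit:
{"op": "send_rows", "data": {
  "commands": [
    [[0.002,0.008,-0.003,1.8,0.005],[0,0,0,0,0.005]]
  ]
}}

```text
time: 10.43
tool_pos: [500.3, 252.0, 264.0]
tcp_rot: [-1.679, 1.48, 3.135]
contact_force: [-0.2, -1.1, -4.2]
grip_width: 13.6
```

```bash
python3 -c "
from h import *
planfoot([490.2,252,140],.106)
a=snap('side','s13.png')['color'];b=snap('wrist','w13.png')['color'];
c=snap('top','t13.png')['color']
planfoot([490.2,252,140],.106)
cv2.imwrite('pics/c13.png',np.hstack([cv2.resize(a[150:350,220:360],(420,600),interpolation=2),cv2.resize(b[60:320,235:400],(380,600),interpolation=2)]))
"
```

```text
foot [490.1 252.1 152.2] tilt [-9.100e-02  6.000e-04 -9.959e-01]
t 10.43 p [500.3 252.  264. ] shift(tool mm) [12.1  1.2  0.2] F [-0.2 -1.1 -4.2] w 13.6 q [0.31 0.42 1.22 0.03 1.59 1.78]
tool y yaw deg 5.9
turn about tool x (deg), either: [np.float64(-0.20366757842054994), np.float64(179.79633242157945)]
foot [489.3 251.3 153.5] tilt [-9.040e-02  7.000e-04 -9.959e-01]
t 10.58 p [499.4 251.2 265.3] shift(tool mm) [13.3  2.2 -0.4] F [ 0.1 -0.6 -3.8] w 14.0 q [0.31 0.42 1.22 0.03 1.59 1.78]
tool y yaw deg 6.0
turn about tool x (deg), either: [np.float64(-0.07880978737557598), np.float64(179.92119021262442)]
```

View pics/c13.png

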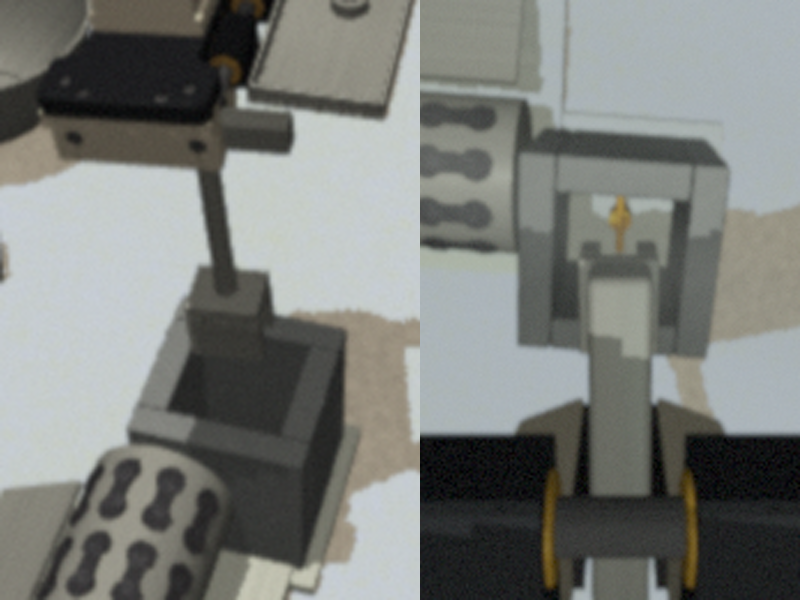

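View pics/w13.png

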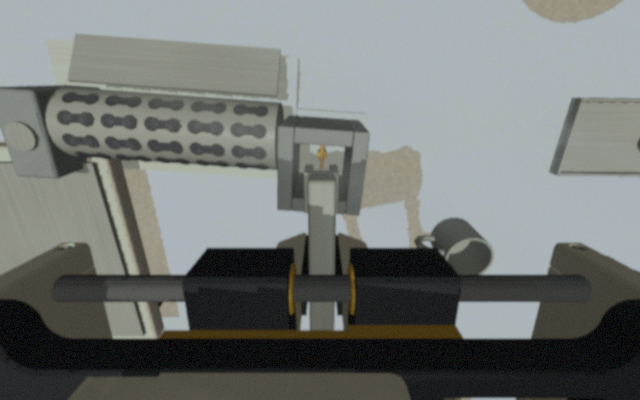

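View pics/t13.png

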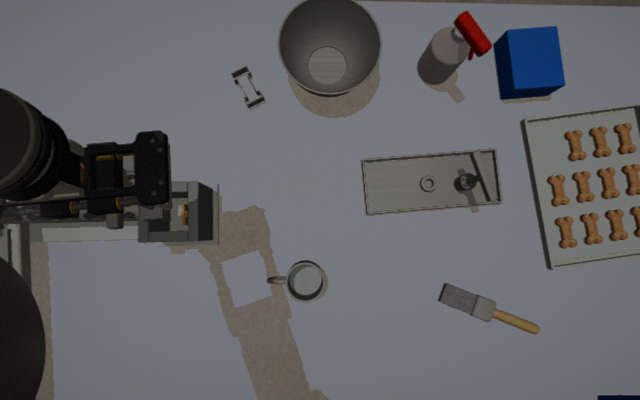

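The foot is over the well, leaning about 5° along the bar. The slot is aligned with the wing, and the socket key and collar are undisturbed in the top view. I'll descend straight down in world axes, to above the wing first.

Emit:
{"op": "send_rows", "data": {
  "commands": [
    [[0.018,0.003,0,0,0.005],[0.02,0.002,0,0,0.005],[0.02,0.002,0,0,0.005],[0.02,0.002,0,0,0.005],[0.014,0.0013,0,0,0.005]]
  ]
}}

```text
time: 11.0
tool_pos: [502.2, 251.0, 176.5]
tcp_rot: [-1.726, 1.492, 3.089]
contact_force: [0.1, 0.1, -3.7]
grip_width: 14.0
```

```bash
python3 -c "
from h import *
planfoot([490.2,252,40],.106)
a=snap('side','s14.png')['color'];b=snap('wrist','w14.png')['color'];
planfoot([490.2,252,40],.106)
cv2.imwrite('pics/c14.png',np.hstack([cv2.resize(a[150:350,220:360],(420,600),interpolation=2),cv2.resize(b[60:320,235:400],(380,600),interpolation=2)]))
"
```

```text
foot [493.4 251.4  64.6] tilt [-0.0782  0.0041 -0.9969]
t 11.0 p [502.2 251.  176.5] shift(tool mm) [24.8 -1.2 -0.6] F [ 0.1  0.1 -3.7] w 14.0 q [0.31 0.47 1.38 0.03 1.36 1.77]
tool y yaw deg 5.9
turn about tool x (deg), either: [np.float64(-0.1277993952376164), np.float64(179.87220060476238)]
foot [492.  251.   63.8] tilt [-0.082   0.0029 -0.9966]
t 11.1 p [501.2 250.7 175.7] shift(tool mm) [23.9  0.2 -0.9] F [ 0.7 -0.5 -3.4] w 13.7 q [0.31 0.47 1.38 0.03 1.36 1.77]
tool y yaw deg 5.9
turn about tool x (deg), either: [np.float64(-0.1288132963846067), np.float64(179.87118670361542)]
```

View pics/c14.png

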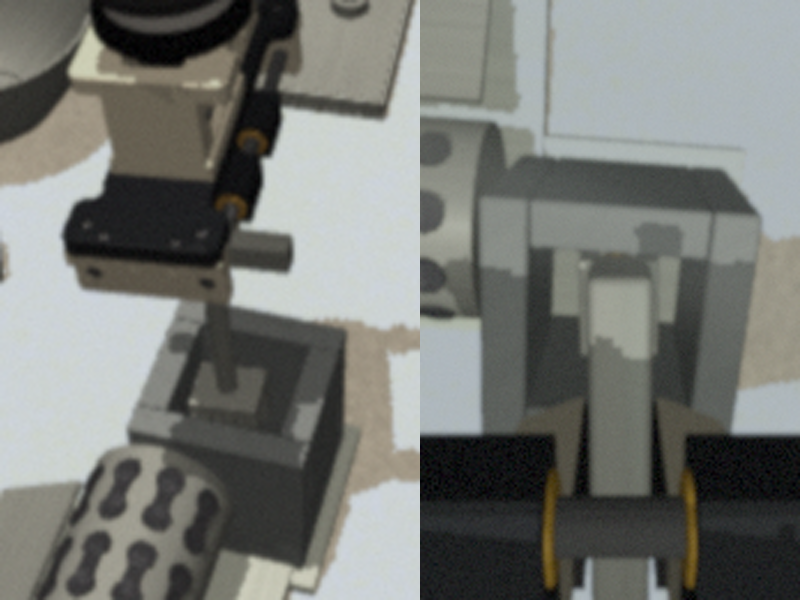

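Emit:
{"op": "send_rows", "data": {
  "commands": [
    [[0.012,0.0,-0.001,0,0.005],[0.012,0.0005,0,0,0.005],[0.008,0.0005,0,0,0.005]]
  ]
}}

```text
time: 11.35
tool_pos: [501.4, 251.9, 148.5]
tcp_rot: [-1.748, 1.497, 3.067]
contact_force: [0.4, 0.2, -4.0]
grip_width: 13.6
```

```bash
python3 -c "
from h import *
planfoot([490.2,252,3],.106)
snap('side','s15.png')
planfoot([490.2,252,3],.106)
"
```

```text
foot [493.1 252.5  36.5] tilt [-0.0739  0.0055 -0.9972]
t 11.35 p [501.4 251.9 148.5] shift(tool mm) [33.6 -0.5  0.6] F [ 0.4  0.2 -4. ] w 13.6 q [0.31 0.49 1.43 0.03 1.29 1.77]
tool y yaw deg 5.9
turn about tool x (deg), either: [np.float64(-0.15736839999448193), np.float64(179.84263160000552)]
foot [492.2 252.2  35.1] tilt [-0.076   0.0048 -0.9971]
t 11.4 p [500.8 251.7 147.1] shift(tool mm) [32.2  0.4  0.4] F [-1.3 -1.7 -5.3] w 13.6 q [0.31 0.49 1.43 0.03 1.29 1.77]
tool y yaw deg 5.9
turn about tool x (deg), either: [np.float64(-0.15687917105427118), np.float64(179.84312082894576)]
```

Emit:
{"op": "send_rows", "data": {
  "commands": [
    [[0.008,0.0,0.0,0,0.005],[0.008,0.0,0,0,0.005],[0.006,0.0,0,0,0.005],[0,0,0,0,0.005]]
  ]
}}

```text
time: 11.73
tool_pos: [500.1, 251.8, 126.1]
tcp_rot: [-1.757, 1.498, 3.057]
contact_force: [-0.4, -0.8, -3.6]
grip_width: 14.4
```

```bash
python3 -c "
from h import *
planfoot([490.2,252,3],.106)
b=snap('wrist','w16.png')['color'];a=snap('side','s16.png')['color']
planfoot([490.2,252,3],.106)
cv2.imwrite('pics/c16.png',np.hstack([cv2.resize(a[150:350,220:360],(420,600),interpolation=2),cv2.resize(b[60:320,235:400],(380,600),interpolation=2)]))
"
```

```text
foot [492.  252.5  14.1] tilt [-0.0722  0.0061 -0.9974]
t 11.73 p [500.1 251.8 126.1] shift(tool mm) [11.2 -1.   0.5] F [-0.4 -0.8 -3.6] w 14.4 q [0.31 0.51 1.47 0.03 1.24 1.77]
tool y yaw deg 5.9
turn about tool x (deg), either: [np.float64(-0.17055246314797046), np.float64(179.82944753685206)]
foot [492.8 252.8  15.1] tilt [-0.0706  0.0066 -0.9975]
t 11.83 p [500.7 252.1 127.1] shift(tool mm) [12.3 -1.8  0.7] F [-0.2 -0.3 -4.2] w 13.9 q [0.31 0.51 1.47 0.03 1.24 1.77]
tool y yaw deg 5.9
turn about tool x (deg), either: [np.float64(-0.17035147429214703), np.float64(179.82964852570785)]
```

View pics/c16.png

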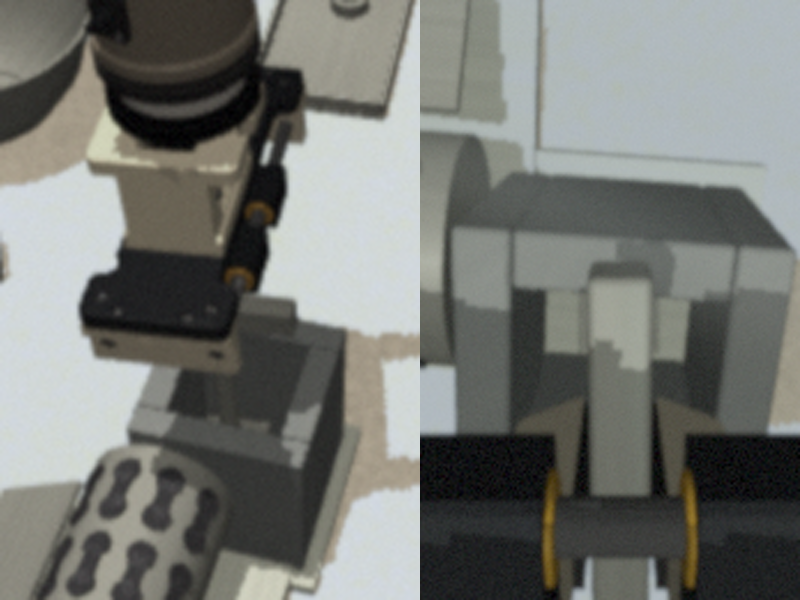

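There's no contact yet and the slot is already around the wing. Lowering the rest slowly while watching the force.

Emit:
{"op": "send_rows", "data": {
  "commands": [
    [[0.005,-0.001,0.0005,0,0.005],[0.004,0.0,0,0,0.005],[0.002,0,0,0,0.005],[0,0,0,0,0.005]]
  ]
}}

```text
time: 12.17
tool_pos: [502.2, 253.5, 122.5]
tcp_rot: [-1.868, 1.51, 2.947]
contact_force: [0.2, 0.1, -4.5]
grip_width: 13.9
```

```bash
python3 -c "
from h import *
planfoot([490.2,252,3],.106)
"
```

```text
foot [495.6 254.8  10.4] tilt [-0.0594  0.0117 -0.9982]
t 12.17 p [502.2 253.5 122.5] shift(tool mm) [ 7.6 -5.2  2.4] F [ 0.2  0.1 -4.5] w 13.9 q [0.31 0.51 1.48 0.03 1.21 1.77]
tool y yaw deg 5.9
turn about tool x (deg), either: [np.float64(-0.14764695486843493), np.float64(179.85235304513157)]
```

Emit:
{"op": "send_rows", "data": {
  "commands": [
    [[0.004,-0.003,0.0015,0,0.005],[0.004,-0.002,0.001,0,0.005],[0.003,0,0,0,0.005]]
  ]
}}

```text
time: 12.42
tool_pos: [502.6, 253.8, 121.3]
tcp_rot: [-2.145, 1.525, 2.671]
contact_force: [-2.5, -0.5, 11.5]
grip_width: 13.4
```

```bash
python3 -c "
from h import *
planfoot([490.2,252,3],.106)
"
```

```text
foot [498.  256.1   9.1] tilt [-0.0404  0.0206 -0.999 ]
t 12.42 p [502.6 253.8 121.3] shift(tool mm) [ 6.3 -8.   3.5] F [-2.5 -0.5 11.5] w 13.4 q [0.31 0.5  1.5  0.03 1.18 1.77]
tool y yaw deg 5.9
turn about tool x (deg), either: [np.float64(-0.13269119552714415), np.float64(179.86730880447283)]
```

Contact is now felt (+11 N), and the reaction is also levelling the tool. I'll bring the hand back over the screw axis and look.

Emit:
{"op": "send_rows", "data": {
  "commands": [
    [[0.0,-0.006,0.002,0,0.005],[0.001,-0.004,0.001,0,0.005],[0,0,0,0,0.005]]
  ]
}}

```text
time: 12.67
tool_pos: [492.6, 249.7, 121.5]
tcp_rot: [-2.199, 1.528, 2.617]
contact_force: [0.9, -0.1, -1.4]
grip_width: 13.8
```

```bash
python3 -c "
from h import *
planfoot([490.2,252,3],.106)
b=snap('wrist','w17.png')['color'];a=snap('side','s17.png')['color']
planfoot([490.2,252,3],.106)
cv2.imwrite('pics/c17.png',np.hstack([cv2.resize(a[150:350,220:360],(420,600),interpolation=2),cv2.resize(b[60:320,235:400],(380,600),interpolation=2)]))
"
```

```text
foot [488.4 252.1   9.3] tilt [-0.0373  0.0216 -0.9991]
t 12.67 p [492.6 249.7 121.5] shift(tool mm) [6.2 2.  0.5] F [ 0.9 -0.1 -1.4] w 13.8 q [0.31 0.47 1.53 0.03 1.16 1.76]
tool y yaw deg 6.0
turn about tool x (deg), either: [np.float64(-0.12047656810969443), np.float64(179.87952343189033)]
foot [488.9 252.3   9.3] tilt [-0.0373  0.0216 -0.9991]
t 12.77 p [493.1 249.9 121.5] shift(tool mm) [6.2 1.5 0.6] F [-0.7 -0.3 -0.4] w 13.8 q [0.31 0.48 1.53 0.03 1.16 1.76]
tool y yaw deg 5.9
turn about tool x (deg), either: [np.float64(-0.1277642618713628), np.float64(179.87223573812867)]
```

View pics/c17.png

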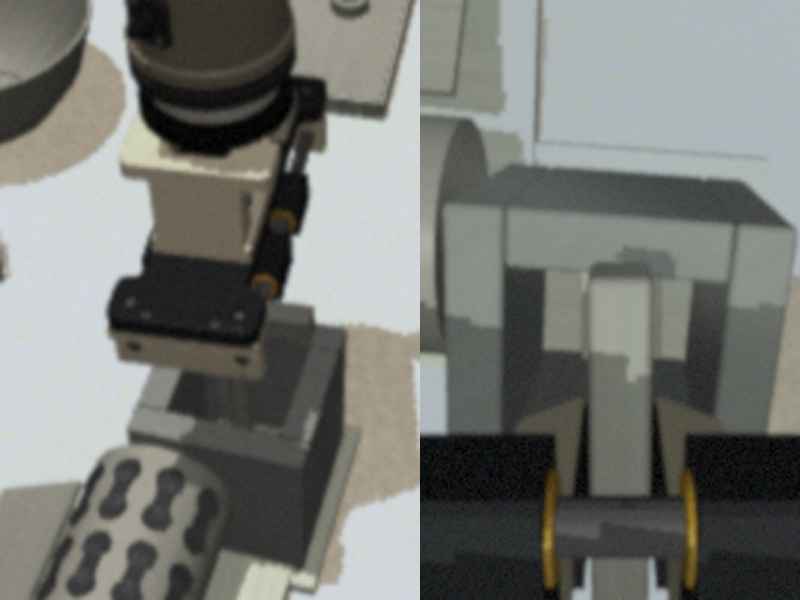

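Emit:
{"op": "send_rows", "data": {
  "commands": [
    [[0.004,0.0,0.0,0,0.005],[0.004,0.0,0.0,0,0.005]]
  ]
}}

```text
time: 12.93
tool_pos: [497.4, 252.2, 120.6]
tcp_rot: [-2.511, 1.534, 2.305]
contact_force: [-2.8, -0.3, 27.6]
grip_width: 13.8
```

```bash
python3 -c "
from h import *
planfoot([490.2,252,3],.106);print(monitor.get_obs()['moment'])
"
```

```text
foot [494.6 255.3   8.4] tilt [-0.0245  0.0272 -0.9993]
t 12.93 p [497.4 252.2 120.6] shift(tool mm) [ 5.4 -4.6  3. ] F [-2.8 -0.3 27.6] w 13.8 q [0.31 0.48 1.53 0.04 1.15 1.76]
tool y yaw deg 5.9
turn about tool x (deg), either: [np.float64(-0.13117406749788074), np.float64(179.8688259325021)]
[-0.3742903   0.81704192 -0.02085461]
```

```bash
python3 - <<'E'
from fit import *
import h
a=h.snap('side','s18.png')['color'].copy()
pt=np.array([[45,7,164],[45,-7,164],[-45,-7,164],[-45,7,164],[-45,7,146],[-45,-7,146]],float)
# side-only well fit used as its own reference (removes calibration bias)
for dz,c in((0,(0,255,0)),(8,(0,0,255))):
  wx,wy,wz=495.06,243.1,-8.58; y=.106+.007
  W=np.c_[np.cos(y)*pt[:,0]-np.sin(y)*pt[:,1]+wx,np.sin(y)*pt[:,0]+np.cos(y)*pt[:,1]+wy,pt[:,2]+wz+dz]
  u=proj('side',W);print(dz,u.round(1).tolist())
  for v in u[2:]: cv2.circle(a,tuple(int(round(t)) for t in v),0,c,-1)
cv2.imwrite('pics/s18z.png',cv2.resize(a[230:310,270:350],None,fx=7,fy=7,interpolation=cv2.INTER_NEAREST))
E
```

```text
0 [[272.0, 254.4], [274.0, 248.2], [326.3, 255.6], [324.8, 262.0], [324.8, 268.8], [326.2, 262.4]]
8 [[271.6, 251.3], [273.7, 245.1], [326.3, 252.5], [324.8, 258.9], [324.8, 265.8], [326.2, 259.4]]
```

View pics/s18z.png

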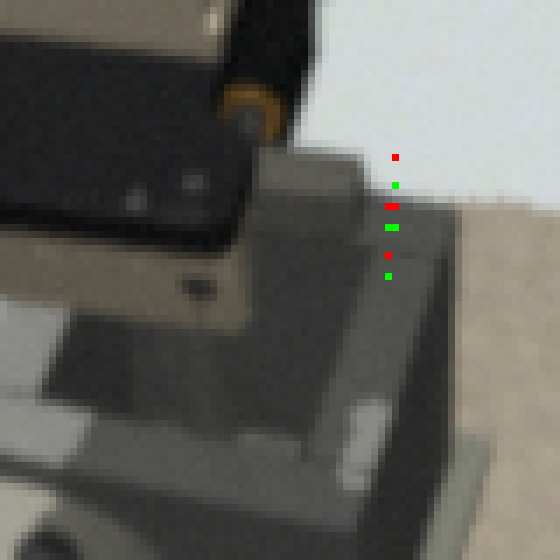

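Emit:
{"op": "send_rows", "data": {
  "commands": [
    [[-0.001,-0.004,0.002,0,0.005],[0,-0.003,0.001,0,0.005],[0,0,0,0,0.005]]
  ]
}}

```text
time: 13.23
tool_pos: [491.8, 248.5, 122.4]
tcp_rot: [-2.593, 1.536, 2.223]
contact_force: [-0.1, -0.1, -3.6]
grip_width: 13.8
```

```bash
python3 -c "
from h import *
planfoot([490.2,252,3],.106);print(monitor.get_obs()['moment'])
"
```

```text
foot [489.4 251.7  10.1] tilt [-0.0212  0.0278 -0.9994]
t 13.23 p [491.8 248.5 122.4] shift(tool mm) [ 7.1  1.  -0. ] F [-0.1 -0.1 -3.6] w 13.8 q [0.31 0.46 1.55 0.04 1.14 1.76]
tool y yaw deg 5.9
turn about tool x (deg), either: [np.float64(-0.12683123479857272), np.float64(179.8731687652014)]
[0.0104057  0.05645153 0.03099341]
```

Emit:
{"op": "send_rows", "data": {
  "commands": [
    [[0.001,0,0,-5,0.005],[0,0,0,-6,0.005],[0,0,0,-6,0.005],[0,0,0,-6,0.005],[0,0,0,-6,0.005]]
  ]
}}

```text
time: 13.65
tool_pos: [491.6, 249.8, 120.8]
tcp_rot: [-3.13, 1.533, 2.209]
contact_force: [-0.2, -0.1, 2.0]
grip_width: 13.6
```

```bash
python3 -c "
from h import *
planfoot([490.2,252,3],1.884);print(monitor.get_obs()['moment'])
"
```

```text
foot [489.1 253.2   8.6] tilt [-0.0226  0.0305 -0.9993]
t 13.65 p [491.6 249.8 120.8] shift(tool mm) [5.5 0.2 1.9] F [-0.2 -0.1  2. ] w 13.6 q [0.31 0.46 1.55 0.04 1.14 1.24]
tool y yaw deg 35.9
turn about tool x (deg), either: [np.float64(-72.03790613899965), np.float64(107.96209386100037)]
[-0.10820443  0.17425186 -0.1724921 ]
```

Emit:
{"op": "send_rows", "data": {
  "commands": [
    [[0,0,0.001,-6,0.005],[0,0,0,-6,0.005],[0,0,0,-6,0.005],[0,0,0,-6,0.005],[0,0,0,-6,0.005],[0,0,0,-6,0.005]]
  ]
}}

```text
time: 14.15
tool_pos: [492.5, 248.4, 120.5]
tcp_rot: [2.546, 1.533, 2.261]
contact_force: [-0.4, -1.1, 3.7]
grip_width: 13.7
```

```bash
python3 -c "
from h import *
planfoot([490.2,252,3],1.884);print(monitor.get_obs()['moment'])
b=snap('wrist','w20.png')['color'];a=snap('side','s20.png')['color']
cv2.imwrite('pics/c20.png',np.hstack([cv2.resize(a[150:350,220:360],(420,600),interpolation=2),cv2.resize(b[60:320,235:400],(380,600),interpolation=2)]))
"
```

```text
foot [489.8 251.7   8.2] tilt [-0.0243  0.0294 -0.9993]
t 14.15 p [492.5 248.4 120.5] shift(tool mm) [5.2 0.3 0.4] F [-0.4 -1.1  3.7] w 13.7 q [0.31 0.47 1.55 0.04 1.14 0.57]
tool y yaw deg 73.6
turn about tool x (deg), either: [np.float64(-34.32092668919162), np.float64(145.67907331080835)]
[-0.38379659  0.01927485 -0.12279726]
```

View pics/c20.png

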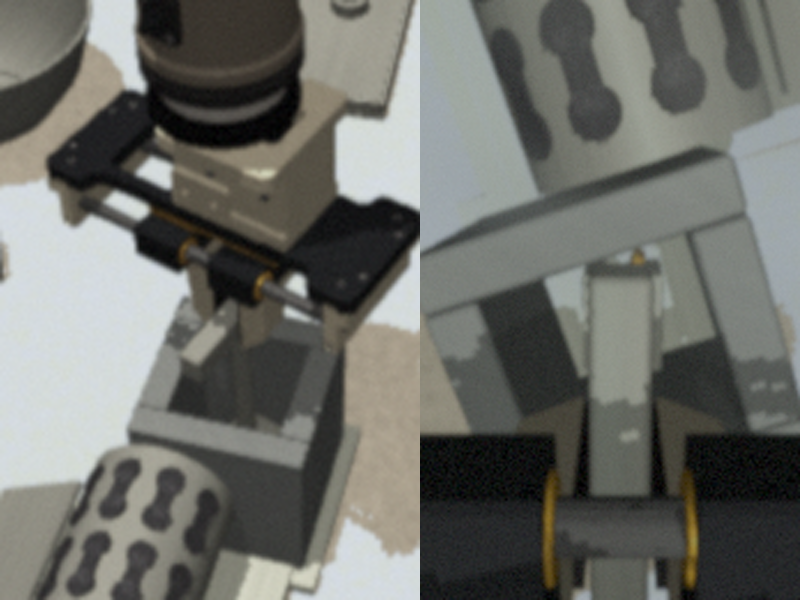

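The wing's end is visible just right of the bar end, around (638,255), and it is following the key. Continuing the turn.

Emit:
{"op": "send_rows", "data": {
  "commands": [
    [[0,0,0,-6,0.005],[0,0,0,-6,0.005],[0,0,0,-6,0.005],[0,0,0,-6,0.005],[0,0,0,-5,0.005],[0,0,0,0,0.005]]
  ]
}}

```text
time: 14.75
tool_pos: [494.0, 247.4, 120.2]
tcp_rot: [2.038, 1.535, 2.252]
contact_force: [-0.4, -0.4, 3.6]
grip_width: 13.9
```

```bash
python3 -c "
from h import *
planfoot([490.2,252,3],1.884);print(monitor.get_obs()['moment'])
r=snap('wrist','w21.png');b=r['color'];np.savez('w21.npz',R=pose()[1],p=pose()[2],**r)
cv2.imwrite('pics/w21z.png',cv2.resize(b[60:260,230:430],None,fx=3,fy=3,interpolation=2))
planfoot([490.2,252,3],1.884)
"
```

```text
foot [491.4 250.6   8. ] tilt [-0.0228  0.0281 -0.9993]
t 14.75 p [494.  247.4 120.2] shift(tool mm) [ 5.   1.5 -0.8] F [-0.4 -0.4  3.6] w 13.9 q [0.3  0.47 1.55 0.04 1.14 0.07]
tool y yaw deg 102.3
turn about tool x (deg), either: [np.float64(-5.680143825013857), np.float64(174.31985617498617)]
[-0.32004405 -0.00529293 -0.01174591]
foot [491.4 250.6   8. ] tilt [-0.0228  0.0282 -0.9993]
t 14.8 p [493.9 247.4 120.3] shift(tool mm) [ 5.1  1.4 -0.8] F [-0.3 -1.5  2.6] w 13.7 q [0.3  0.47 1.55 0.04 1.14 0.08]
tool y yaw deg 102.0
turn about tool x (deg), either: [np.float64(-5.904186216742062), np.float64(174.09581378325794)]
```

View pics/w21z.png

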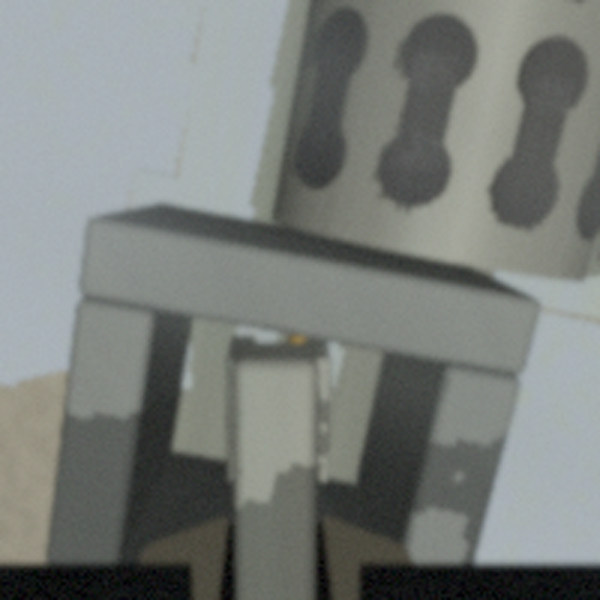

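```bash
cat > wing.py <<'E'
from f2 import *
import sys
def ang(f,uv):
    addwrist('q',f);cam=C['q'];M=np.linalg.inv(cam['camera_from_world']);K=np.linalg.inv(cam['camera_matrix'])
    for z in(12,20,26):
        d=M[:3,:3]@(K@np.r_[uv,1]);P=M[:3,3]+d*(z-M[2,3])/d[2];r=P[:2]-[490.2,252]
        print(z,P.round(1),'r',np.linalg.norm(r).round(1),'wing',(np.arctan2(r[1],r[0])-.034).round(3))
E
python3 -c "
from wing import *
ang('w21.npz',[329.3,173.3])"
```

```text
12 [494.4 267.9  12. ] r 16.5 wing 1.28
20 [494.  269.3  20. ] r 17.7 wing 1.321
26 [493.7 270.4  26. ] r 18.7 wing 1.347
```

Emit:
{"op": "send_rows", "data": {
  "commands": [
    [[0,0.0005,0,-4,0.005],[0,0,0,-3,0.005],[0,0,0,0,0.005]]
  ]
}}

```text
time: 15.05
tool_pos: [494.2, 247.5, 120.2]
tcp_rot: [1.935, 1.535, 2.256]
contact_force: [-1.0, -0.7, 3.1]
grip_width: 13.5
```

```bash
python3 -c "
from h import *
planfoot([490.2,252,3],1.884);print(monitor.get_obs()['moment'])
r=snap('wrist','w22.png');b=r['color'];np.savez('w22.npz',R=pose()[1],p=pose()[2],**r)
cv2.imwrite('pics/w22z.png',cv2.resize(b[140:240,280:380],None,fx=6,fy=6,interpolation=2))
planfoot([490.2,252,3],1.884)
"
```

```text
foot [491.7 250.6   8. ] tilt [-0.0224  0.0274 -0.9994]
t 15.05 p [494.2 247.5 120.2] shift(tool mm) [ 5.   1.6 -0.9] F [-1.  -0.7  3.1] w 13.5 q [ 0.3   0.47  1.55  0.04  1.14 -0.03]
tool y yaw deg 108.4
turn about tool x (deg), either: [np.float64(0.4405086955187585), np.float64(-179.55949130448124)]
[-0.34235152 -0.15464414 -0.04039035]
foot [491.7 250.6   8. ] tilt [-0.0224  0.0274 -0.9994]
t 15.1 p [494.2 247.5 120.2] shift(tool mm) [ 5.   1.6 -0.9] F [-0.1 -0.4  2.5] w 13.6 q [ 0.3   0.47  1.55  0.04  1.14 -0.03]
tool y yaw deg 108.3
turn about tool x (deg), either: [np.float64(0.33445818963215856), np.float64(-179.6655418103678)]
```

View pics/w22z.png

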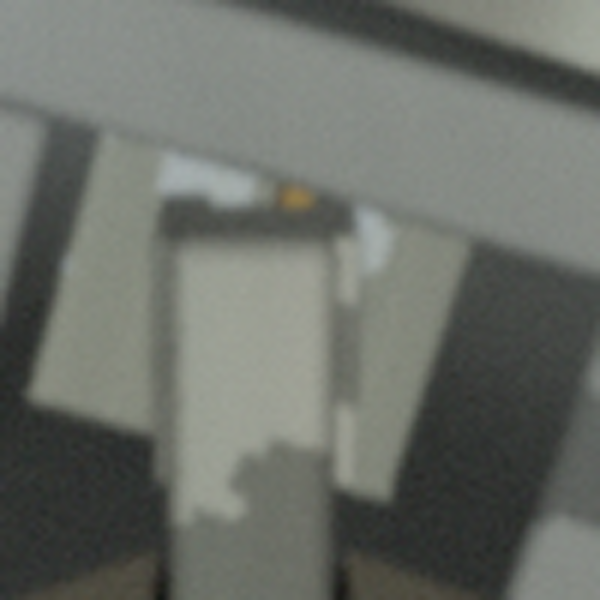

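```bash
python3 -c "
from wing import *
ang('w22.npz',[329.2,172.5])
# well pose by this image: inner floor/rim edges for reference
"; python3 - <<'E'
import cv2
b=cv2.imread('pics/w22.png');cv2.imwrite('pics/w22y.png',cv2.resize(b[90:270,220:430],None,fx=3.5,fy=3.3,interpolation=2))
E
```

```text
12 [492.4 269.1  12. ] r 17.2 wing 1.408
20 [491.9 270.4  20. ] r 18.5 wing 1.447
26 [491.4 271.4  26. ] r 19.4 wing 1.472
```

View pics/w22y.png

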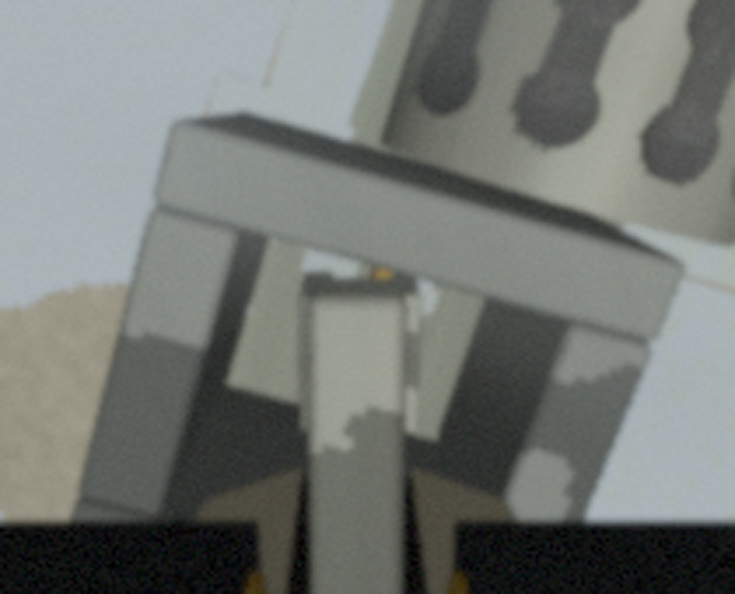

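Estimates of the wing angle: the contact model gives 1.58, back-projection 1.45–1.47, and the floor-relative measure about 1.51. I'll turn another 3°.

Emit:
{"op": "send_rows", "data": {
  "commands": [
    [[0,0.0005,0,-3.5,0.005],[0,0,0,0,0.005],[0,0,0,0,0.005]]
  ]
}}

```text
time: 15.35
tool_pos: [494.3, 247.7, 120.1]
tcp_rot: [1.891, 1.536, 2.26]
contact_force: [-0.5, -0.9, 2.8]
grip_width: 14.0
```

```bash
python3 -c "
from h import *
planfoot([490.2,252,3],1.884);print(monitor.get_obs()['moment'])
r=snap('wrist','w23.png');b=r['color'];np.savez('w23.npz',R=pose()[1],p=pose()[2],**r)
cv2.imwrite('pics/w23z.png',cv2.resize(b[140:240,280:380],None,fx=6,fy=6,interpolation=2))
"
```

```text
foot [491.8 250.7   7.9] tilt [-0.0221  0.0268 -0.9994]
t 15.35 p [494.3 247.7 120.1] shift(tool mm) [ 5.   1.6 -1. ] F [-0.5 -0.9  2.8] w 14.0 q [ 0.31  0.47  1.55  0.04  1.14 -0.08]
tool y yaw deg 111.1
turn about tool x (deg), either: [np.float64(3.175254084884557), np.float64(-176.82474591511544)]
[-0.35416996 -0.10107709  0.00761638]
```

View pics/w23z.png

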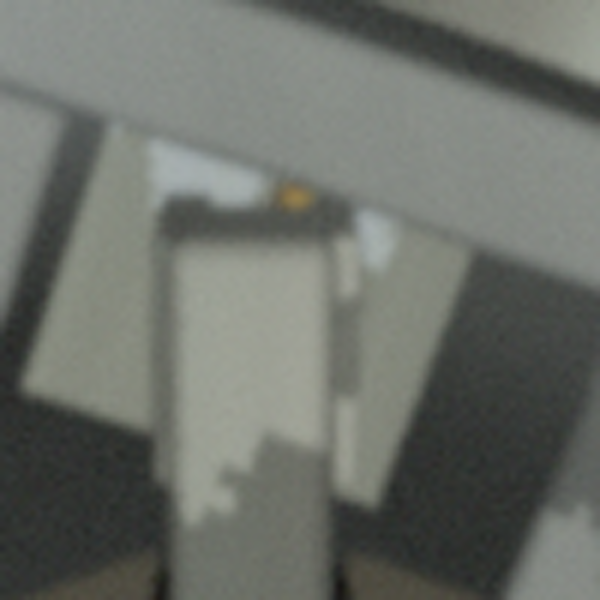

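Wing estimates are now 1.5–1.63. Releasing the key.

Emit:
{"op": "send_rows", "data": {
  "commands": [
    [[0,0,0,0,0.02],[0,0,0,0,0.03],[0,0,0,0,0.045],[0,0,0,0,0.06],[0,0,0,0,0.06],[0,0,0,0,0.06],[0,0,0,0,0.06]]
  ]
}}

```text
time: 15.98
tool_pos: [493.0, 248.5, 118.4]
tcp_rot: [1.955, 1.533, 2.316]
contact_force: [-0.8, -0.2, 0.2]
grip_width: 55.3
```

```bash
python3 -c "
from h import *
planfoot([490.2,252,3],1.884)
a=snap('side','s24.png')['color'];r=snap('wrist','w24.png');b=r['color'];np.savez('w24.npz',R=pose()[1],p=pose()[2],**r)
cv2.imwrite('pics/c24.png',np.hstack([cv2.resize(a[150:350,220:360],(420,600),interpolation=2),cv2.resize(b[60:320,235:400],(380,600),interpolation=2)]))
"
```

```text
foot [490.1 251.6   6.2] tilt [-0.0257  0.0279 -0.9993]
t 15.98 p [493.  248.5 118.4] shift(tool mm) [3.2 0.2 0.3] F [-0.8 -0.2  0.2] w 55.3 q [ 0.31  0.47  1.55  0.04  1.14 -0.07]
tool y yaw deg 110.7
turn about tool x (deg), either: [np.float64(2.7637945235873076), np.float64(-177.2362054764127)]
```

View pics/c24.png

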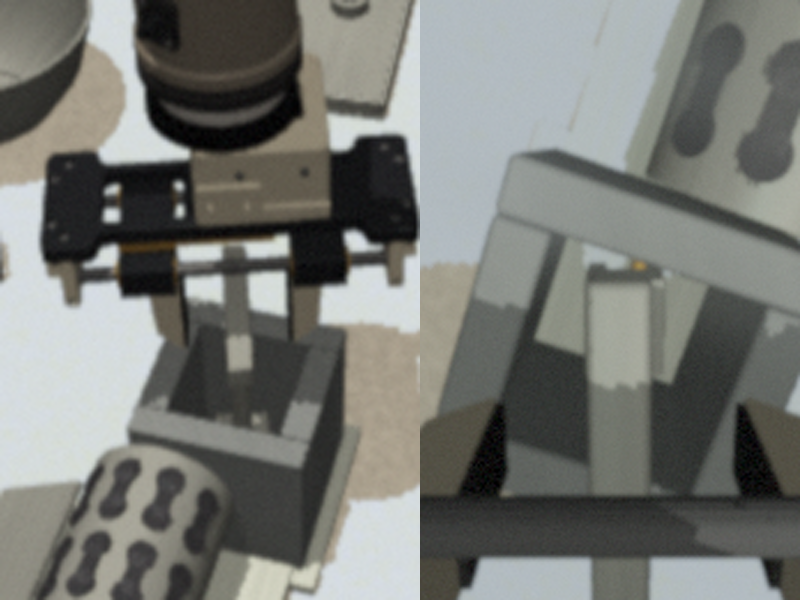

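The key stands upright between the open fingers. Retreating straight up.

Emit:
{"op": "send_rows", "data": {
  "commands": [
    [[-0.01,0,0,0,0.06],[-0.015,0,0,0,0.06],[-0.02,0,0,0,0.06],[-0.02,0,0,0,0.06],[-0.02,0,0,0,0.06],[-0.02,0,0,0,0.06],[-0.015,0,0,0,0.06],[-0.01,0,0,0,0.06],[0,0,0,0,0.06]]
  ]
}}

```text
time: 16.83
tool_pos: [496.0, 244.3, 260.1]
tcp_rot: [1.919, 1.534, 2.28]
contact_force: [-0.1, -0.1, -0.2]
grip_width: 59.9
```

```bash
python3 -c "
from h import *
planfoot([490.2,252,3],1.884)
a=snap('side','s25.png')['color'];r=snap('wrist','w25.png');b=r['color'];np.savez('w25.npz',R=pose()[1],p=pose()[2],**r)
cv2.imwrite('pics/c25.png',np.hstack([cv2.resize(a[150:350,220:360],(420,600),interpolation=2),cv2.resize(b[20:280,235:400],(380,600),interpolation=2)]))
"
```

```text
foot [493.3 247.5 147.9] tilt [-0.0242  0.0282 -0.9993]
t 16.83 p [496.  244.3 260.1] shift(tool mm) [145.    0.2   0.6] F [-0.1 -0.1 -0.2] w 59.9 q [ 0.3   0.36  1.32  0.03  1.48 -0.07]
tool y yaw deg 110.7
turn about tool x (deg), either: [np.float64(2.7505314346606724), np.float64(-177.24946856533933)]
```

View pics/c25.png

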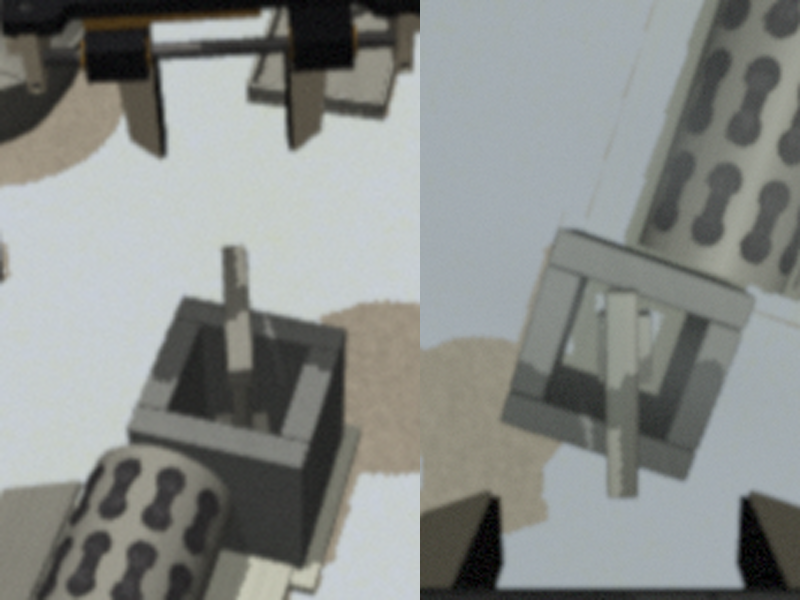

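```bash
python3 -c "
import cv2
b=cv2.imread('pics/w25.png');cv2.imwrite('pics/w25z.png',cv2.resize(b[110:245,265:375],None,fx=5,fy=4.4,interpolation=2))"
```

```text
(no output)
```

View pics/w25z.png

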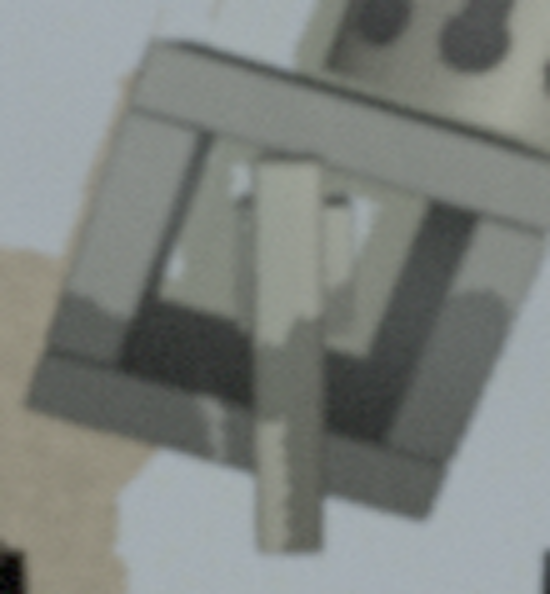

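```bash
python3 - <<'E'
from f2 import *
addwrist('w25','w25.npz')
W=lambda l:np.array(l)/[5,4.4]+[265,110]
o=('w25',[[-51,51,107],[-51,-51,107],[51,-51,107],[33,-33,107],[-33,-33,107]],W([[153,40],[28,405],[425,520],[385,445],[120,372]]))
print('well');w=fit([o],[490,252,.03],4)
k=('w25',[[45,7,164],[45,-7,164],[-45,-7,164],[-45,7,164],[20,-16,38],[20,16,38]],W([[257,160],[318,160],[322,550],[257,550],[350,205],[238,205]]))
print('key');fit([k],[490,252,1.9],4);print('key z free');fit([k],[490,252,1.9,4])
E
```

```text
well
[4.91477e+02 2.53512e+02 3.70000e-02]
[[-0.1, -0.9], [-0.7, 0.9], [1.1, 1.2], [0.0, 0.1], [-0.1, -0.8]]
key
[491.97  247.922   1.938]
[[-1.4, -0.6], [1.5, -0.7], [0.4, 1.1], [-0.4, 1.1], [0.5, -0.2], [-0.6, -0.1]]
key z free
[492.312 246.844   1.938  -2.165]
[[-1.2, 0.1], [1.3, 0.0], [0.3, -0.1], [-0.3, -0.2], [0.4, 0.1], [-0.4, 0.2]]
```

```bash
python3 -c "
from h import *
a=snap('top','t26.png')['color'];t=cv2.imread('pics/top0.png')
cv2.imwrite('pics/c26.png',np.vstack([cv2.resize(x[135:230,350:510],None,fx=3,fy=3,interpolation=2) for x in(t,a)]))
print(cv2.absdiff(a,t)[145:215,450:505].max())
"
```

```text
10
```

View pics/c26.png

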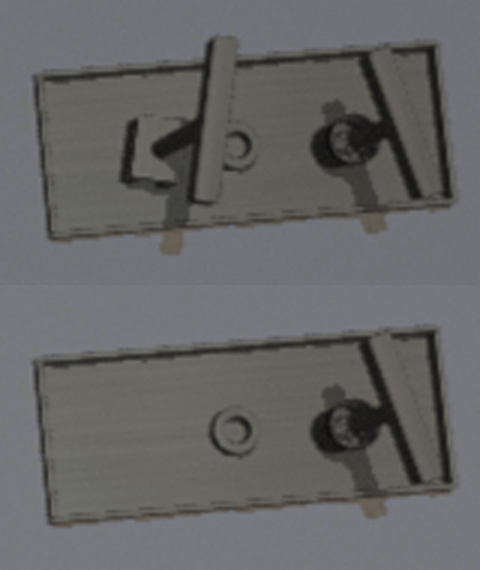

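View pics/t26.png

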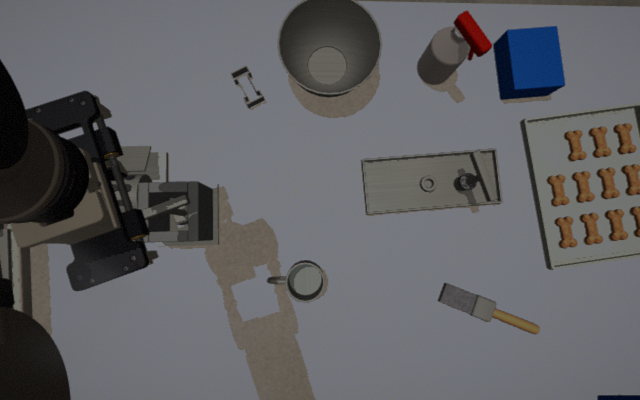

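The socket key hasn't moved (only image noise between frames). The fork key stands in the well and the gripper is clear. Handing in.

```bash
python3 -c "
from plant import close_job
print(close_job())"
```

```text
the job is handed in; nothing more can be done
None
```

I took the forked key from the tray, set it down over the wing screw in the well and turned it anticlockwise. I then let go and backed off upwards, and handed in at about 17 s of the 43 s.

**Key:** the last pictures show it standing in the well at about 1.90 rad from the well's x axis. Its height fits standing on the floor to within a few millimetres. It sits about 5 mm off-centre along the slot.

**Screw angle:** I could not see the wing once the key was released, so this is an estimate. The key's angle less the fork's play puts it at about 1.63 rad. Sightings of the wing tip, last measured 3° before the end of the turn, suggest about 1.5 to 1.56. The two disagree slightly but lie on either side of the 1.57 target.

**Other key:** the socket key and the collar look the same as at the start in the top view.

**What went wrong or disagreed:**
- **First grasp:** the real fingertips sat about 27 mm behind the reported tool point, so I stopped the first close, lowered the hand and gripped again.
- **Tilt:** carrying the key tilted the hand by up to about 5°. Most of that came out when the key pressed on the floor, peaking at about 28 N at the wrist.
- **Floor height:** while the key was held, the arm's readings put its foot about 3 to 6 mm above my estimates of the floor height. After release the pictures fit it standing on the floor.

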